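# Put the mixed-up lids back on their own pots

### The job

The three lids in the dish pantry have been put on the wrong pots. Put every lid on the vessel it was made for - round on round, square on square, long on long - laid down gently and seated squarely in the rim. To make room, park one lid on the clean white board meanwhile, and leave the soap bottle, the brush and the mug where they are.

Things in the scene. Friction and masses are not known exactly. Their poses are not given: they have to be found in the camera images.
- round_lid_grip (a point): Round steel lid, 196 mm in diameter. Plate 3 mm thick, under it a solid 162 (diameter) mm step 6 mm deep (6 mm play in its own vessel's mouth). Black cylindrical knob, 28 mm in diameter, its grip 12-33 mm above the plate's top. Point: on the handle's axis, 16 mm above the plate's top, 25 mm above the step's underside; z up. 0.25 kg.
- square_lid_grip (a point): Square steel lid, 168 x 168 mm. Plate 3 mm thick, under it a solid 138 x 138 mm step 6 mm deep (6 mm play in its own vessel's mouth). Black bar handle, 84 mm along x, 14 mm thick, its grip 17-33 mm above the plate's top. Point: on the handle's axis, 16 mm above the plate's top, 25 mm above the step's underside; z up. 0.25 kg. It fits with any side to the front.
- long_lid_grip (a point): Long rectangular steel lid, 246 (x) x 116 (y) mm. Plate 3 mm thick, under it a solid 214 x 84 mm step 6 mm deep (6 mm play in its own vessel's mouth). Black bar handle, 84 mm along x, 14 mm thick, its grip 17-33 mm above the plate's top. Point: on the handle's axis, 16 mm above the plate's top, 25 mm above the step's underside; z up. 0.25 kg. It fits either way round.
- round_pot_mouth (a point): Round straight-sided steel pot, loose on the counter, 105 mm high, 184 mm outside, 174 mm inside diameter, two loop handles (reaching 128 mm from the axis, below the rim). 1 kg. Point: centre of the mouth, level with the top of the rim; z up. Seated, the lid's plate lies on the rim and the lid's point is 19 mm above this one.
- square_pan_mouth (a point): Square steel food pan, loose on the counter, 95 mm high, 164 x 164 mm over the rim, mouth 150 x 150 mm. 0.9 kg. Point: centre of the mouth, level with the top of the rim; x, y along its sides, z up. Seated, the lid's plate lies on the rim and the lid's point is 19 mm above this one.
- long_pan_mouth (a point): Long rectangular steel food pan, loose on the counter, 75 mm high, 240 (x) x 110 (y) mm over the rim, mouth 226 x 96 mm. 0.9 kg. Point: centre of the mouth, level with the top of the rim; z up. Seated, the lid's plate lies on the rim and the lid's point is 19 mm above this one.
- board_top (a point): White plastic cutting board lying flat on the counter (does not slide), 260 mm (its x) x 200 mm (its y) x 12 mm, empty: the free spot. This point is the centre of its top face. A lid set down in its middle lies on its step, its point 25 mm above this one.
- soap: White soap bottle with a grey pump, 72 mm in diameter, 187 mm high, standing beyond the pots. Leave alone. Origin: centre of its underside.
- brush: White plastic dish brush lying bristles down, 205 mm long, 30 mm high, between the robot and the pots. Leave alone. Origin on the counter, x along its length.
- mug: White ceramic mug, 80 mm in diameter, 92 mm high, with a handle. Leave alone. Origin: centre of its underside.
Not all that is in view belongs to the job. Leave any red look-alike of the part that bears round_lid_grip alone.

How it is judged:
By the outcome, as a careful person would: the job done as asked, in the order asked, and still so for the second after the job is handed in, with the robot touching nothing.
It also fails if it takes over 128 s, if anything falls off the work surface, if the arm or the gripper's body presses on something with over 40 N, if the wrist force passes 120 N, or if a joint passes its speed limit or range.

### The arm

A 6-joint arm with a two-finger parallel gripper is mounted at the origin on the work surface. World frame = base frame: x ahead of the robot, y to its left, z up, the work surface at z = 0. Lengths are in m, angles in rad, forces in N, time in s.
With the tool pointing down it reaches from about 0.425 to 0.95 m from the base axis. Payload 3.5 kg.
Tool frame: the origin (TCP) lies on the mounting face of the last link; the fingertips stand 173 mm ahead of it and the grasp point (between the pads) lies 155 mm ahead of it; z points along the fingers, x is the direction in which the jaws open and shut, and the axes are right-handed (so a half turn about z gives the same grasp; the last joint's range is limited). The gripper opens to 85 mm and grips with 20 to 120 N. Pads are 22 mm wide; open, the fingers measure 114 mm over their backs; the gripper's body (76 mm by 85 mm) begins 54 mm behind the grasp point. The pads swing forward as they close: fully open they stand 13 mm farther back than shut.
Start: joints at [1.042, 0.286, 1.577, -0, 1.279, -0.15], TCP at [0.25, 0.627, 0.405] pointing down, gripper open.
Joint ranges: [-2.77, 2.77], [-0.9, 2.22], [0.21, 2.48], [-1.53, 4.67], [0.24, 2.81], [-2.84, 2.84]. Speed limits (rad/s): [2.79, 2.79, 3.14, 3.14, 3.14, 3.14].

### API

Orientations are given as a unit quaternion [x, y, z, w].
In Python, from plant import get_state, read_camera, sign_off gives the robot as it stands.
- The arm moves only by the shell command python3 -m jog 'ROWS' [FORCE]. ROWS is JSON, a list of rows, each an object of numbers: "grip": the closure, from 0 (fully open) to 1 (shut); "x", "y", "z": the shift along the tool's x, y, z in mm; "rx", "ry", "rz": the turn, a rotation vector about the tool's x, y, z in degrees. A call has 1 to 8 rows; each row shifts and turns the commanded pose from where the row before left it, along the tool's axes as they then stand; what a row does not reach is not made up. A row lasts 1/12 s, in which the tool goes at most 41.7 mm and 7.16 degrees, less where a joint would pass 70% of its speed; a pose out of reach is approached as far as the arm can. A call with a gripper value outside its range is refused whole. The fingers move at their own pace and stop on an object; FORCE is the grip in N (left out, the last holds). Time passes only in rows, so rows that do not move let the fingers close. It gives the time, the measured TCP pose, the force and the opening at its end, in the units of the state.
- get_state(): the state, without advancing time (a new reading comes with each control period).
- read_camera(name): name is "scene" or "top"; returns a dict with "frame" (480x640x3 uint8, red, green, blue), "intrinsics" (3x3 intrinsics, pixels), "R" (3x3) and "t" (3): a world point X has camera coordinates R X + t. Camera axes: x right, y down, z forward; pixel columns grow to the right and rows downward; lengths in m; the calibration is good to about 2 mm. A picture is of the moment at which its call begins. There is no depth.
- sign_off(): hands the job in, once; it reports no verdict.
The state is a dict: "time": time; "qpos": joint angles; "dq": joint speeds; "joint_efforts": joint torques, N m; "eef_pos": TCP position; "tcp_rot": TCP orientation; "contact_force": force on the tool from outside, world axes, zero at the start; "wrist_torque": the same for the moment, N m; "opening": opening from 0.0 (shut) to 1.0 (fully open).
Only numpy, scipy, OpenCV 4.12 (cv2) and the standard library are available. Lean on these libraries where they do the work, as an engineer would, in place of code of your own. Each camera call takes 0.05 s, during which the arm holds its last target.

## Working session

There is one attempt and no reset: what is moved stays moved. The work goes in short steps, Python scripts to look and compute and a shell command to move; the robot and the scene stay as the last step left them, time stands still between calls to the robot, and variables do not carry over. Pictures are saved under pics/ and viewed, and the job is handed in when it is done.

```bash
ls; mkdir -p pics; python3 - <<'E'
from plant import get_state, read_camera
import cv2,pickle
s=get_state();print(s)
for n in("scene","top"):
    c=read_camera(n);cv2.imwrite(f"pics/{n}0.png",c["frame"][:,:,::-1]);pickle.dump(c,open(f"{n}0.pkl","wb"))
    print(n,c["intrinsics"],c["R"],c["t"])
E
```

```text
pics
{'time': 0.0, 'qpos': array([ 1.04201067e+00,  2.87191023e-01,  1.57822309e+00,  4.43406361e-05,
        1.27860977e+00, -1.50018714e-01]), 'dq': array([ 7.49752587e-04, -5.56489109e-05, -1.77376946e-04, -5.92325379e-04,
        5.36827037e-04,  4.95158334e-04]), 'joint_efforts': array([-1.77423597e-03, -4.05997217e+01, -2.92618150e+01, -1.83981615e-04,
        6.00589468e-03,  1.03499417e-05]), 'eef_pos': array([0.24944567, 0.62693548, 0.40330482]), 'tcp_rot': array([ 8.27582317e-01,  5.61343060e-01, -1.10585867e-03,  5.05216092e-04]), 'contact_force': array([-0.09881583, -0.39812711, -0.47734308]), 'wrist_torque': array([-0.01178141,  0.02583298, -0.00508222]), 'opening': 0.9998514042911038}
scene [[443.60167897   0.         320.31914551]
 [  0.         443.60167897 237.47341272]
 [  0.           0.           1.        ]] [[-0.00476976  0.99976104 -0.02133345]
 [ 0.61707463 -0.0138448  -0.78678283]
 [-0.78689018 -0.0169171  -0.61686113]] [-0.09868605 -0.25406205  1.60322087]
top [[450.08382474   0.         321.40710053]
 [  0.         450.08382474 232.18997212]
 [  0.           0.           1.        ]] [[-0.02711687 -0.99954469  0.0132318 ]
 [-0.98612626  0.02457962 -0.16416711]
 [ 0.16376713 -0.01749992 -0.98634379]] [0.10091296 0.59897486 1.18288618]
```

View pics/scene0.png

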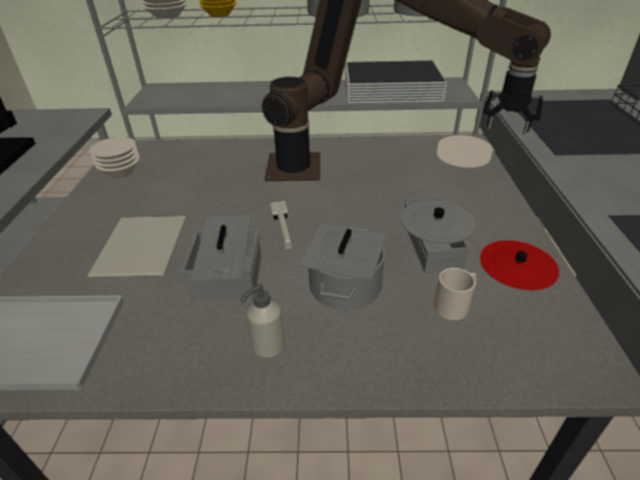

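View pics/top0.png

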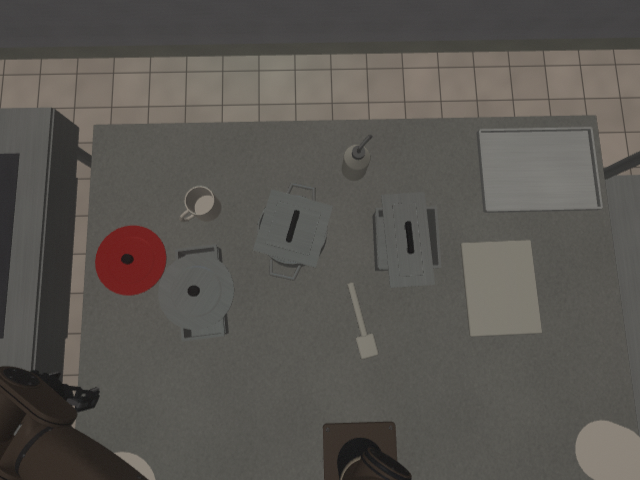

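```bash
cat > h.py <<'E'
import numpy as np,cv2,pickle
from plant import get_state, read_camera
def snap(n,tag):
    c=read_camera(n);pickle.dump(c,open(f"{n}_{tag}.pkl","wb"));return c
def load(n,tag): return pickle.load(open(f"{n}_{tag}.pkl","rb"))
def proj(c,P):
    P=np.atleast_2d(P)@c["R"].T+c["t"];p=P@c["intrinsics"].T;return p[:,:2]/p[:,2:]
def back(c,uv,z):
    uv=np.atleast_2d(np.asarray(uv,float));d=np.c_[uv,np.ones(len(uv))]@np.linalg.inv(c["intrinsics"]).T@c["R"]
    o=-c["R"].T@c["t"];return o+d*((z-o[2])/d[:,2:])
def crop(c,x0,y0,w,h,k,f,over=[]):
    im=np.ascontiguousarray(c["frame"][y0:y0+h,x0:x0+w,::-1]);im=cv2.resize(im,None,fx=k,fy=k,interpolation=cv2.INTER_CUBIC)
    im=np.clip(im.astype(float)*1.5,0,255).astype(np.uint8)
    for P,col in over:
        q=(proj(c,P)-[x0,y0]+.5)*k-.5
        cv2.polylines(im,[np.round(q*16).astype(np.int32)],True,col,1,cv2.LINE_AA,4)
    for i in range(0,w,10):
        cv2.putText(im,str(x0+i),(i*k,8),0,.28,(0,255,255),1) if i%20==0 else 0; cv2.line(im,(i*k,0),(i*k,3),(0,255,255),1)
    for i in range(0,h,10):
        cv2.putText(im,str(y0+i),(4,i*k+4),0,.28,(0,255,255),1) if i%20==0 else 0; cv2.line(im,(0,i*k),(3,i*k),(0,255,255),1)
    cv2.imwrite(f"pics/{f}.png",im)
def rect(cx,cy,z,a,w,h):
    ca,sa=np.cos(a),np.sin(a);q=np.array([[1,1],[-1,1],[-1,-1],[1,-1]])*[w/2,h/2]
    return np.c_[cx+q[:,0]*ca-q[:,1]*sa,cy+q[:,0]*sa+q[:,1]*ca,np.full(4,z)]
def circ(cx,cy,z,r,n=64):
    t=np.arange(n)*2*np.pi/n;return np.c_[cx+r*np.cos(t),cy+r*np.sin(t),np.full(n,z)]
E
cp top0.pkl top_0.pkl; cp scene0.pkl scene_0.pkl
python3 - <<'E'
from h import *
c=load("top","0")
crop(c,150,180,200,150,4,"t0a"); crop(c,345,180,200,165,4,"t0b")
E
```

```text
(no output)
```

View pics/t0a.png

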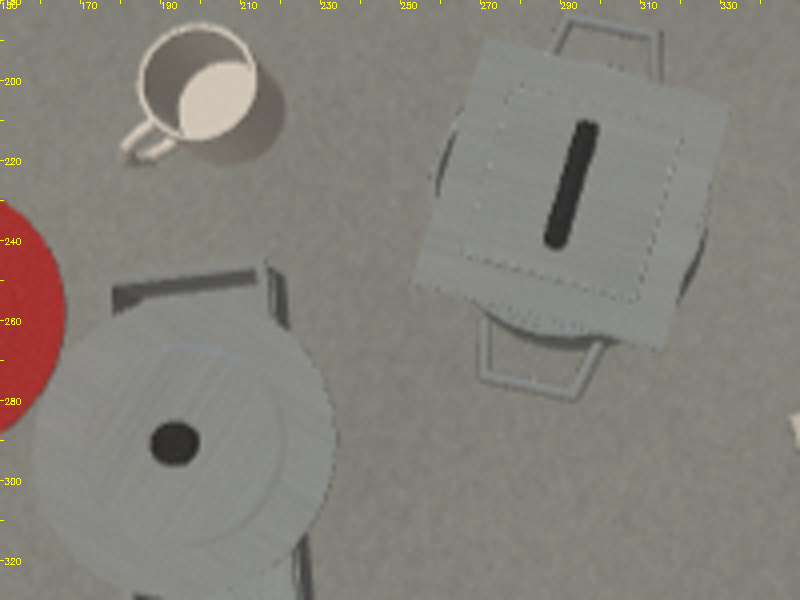

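View pics/t0b.png

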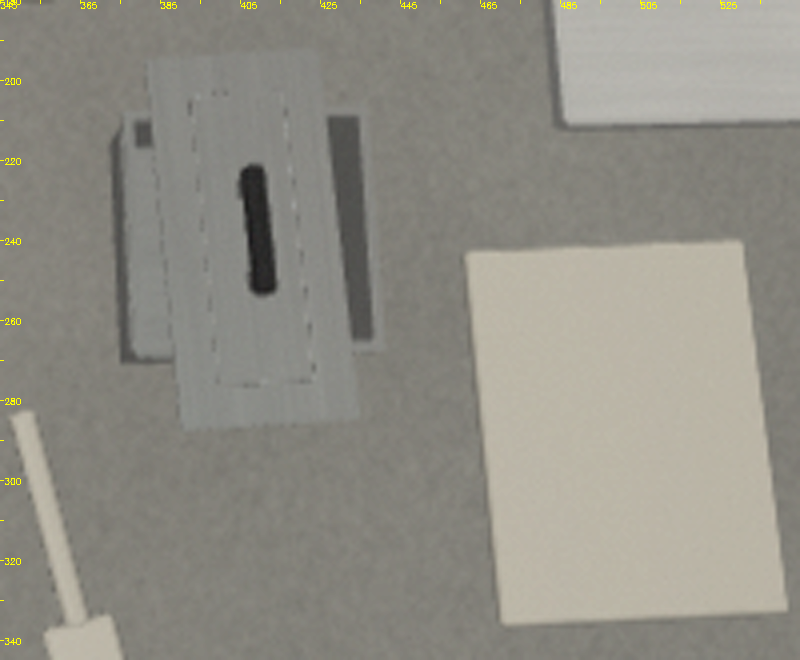

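```bash
cat >> h.py <<'E'
from scipy.optimize import least_squares
def fitrect(c,uv,z,w,h,x0):
    """uv ordered as rect corners any order: nearest matching"""
    uv=np.asarray(uv,float)
    def f(p):
        q=proj(c,rect(p[0],p[1],z,p[2],w,h));d=np.linalg.norm(uv[:,None]-q[None],axis=2)
        return (uv-q[d.argmin(1)]).ravel()
    r=least_squares(f,x0);return r.x,np.sqrt((r.fun**2).mean())
def dark(c,x0,y0,x1,y1,th=50):
    g=c["frame"].max(2).astype(float)[y0:y1,x0:x1];w=np.clip(90-g,0,50)*(g<85)
    # keep biggest component
    n,l,s,ce=cv2.connectedComponentsWithStats((g<th).astype(np.uint8));k=1+s[1:,4].argmax()
    m=cv2.dilate((l==k).astype(np.uint8),np.ones((3,3)));w=w*m
    yy,xx=np.mgrid[y0:y1,x0:x1];W=w.sum();u=np.array([(w*xx).sum()/W,(w*yy).sum()/W])
    C=np.cov(np.c_[xx.ravel(),yy.ravel()].T,aweights=w.ravel());e,v=np.linalg.eigh(C);return u,v[:,1],np.sqrt(e)
E
python3 - <<'E'
from h import *
c=load("top","0");s=load("scene","0");D=np.degrees
C={}
for n,uv,z,w,h in [("sqlid",[(271.7,190),(332,205.7),(315,267),(253.2,251.2)],.114,.168,.168),
 ("lglid",[(382,194.2),(425.7,192.5),(434.5,283.7),(390.5,287.7)],.104,.246,.116),
 ("board",[(461.7,243.5),(530.5,240.2),(541.7,332.2),(470.7,336.2)],.012,.260,.2)]:
    b=back(c,uv,z);m=b[:,:2].mean(0);p,r=fitrect(c,uv,z,w,h,[*m,0.1]);C[n]=(p,z,w,h);print(n,p[:2].round(4),D(p[2]),"rms px",r)
for n,b,bs,z in [("sq",(270,195,320,260),(330,225,360,260),.114+.025),("lg",(395,210,425,265),(212,220,232,255),.104+.025),("rd",(180,275,210,305),(428,203,450,222),.084+.022)]:
    for cam,bb in((c,b),(s,bs)):
        u,v,e=dark(cam,*bb);P=back(cam,[u-v*e[1],u,u+v*e[1]],z);d=P[2]-P[0]
        print(n,u.round(1),P[1].round(4),D(np.arctan2(d[1],d[0])).round(1),e.round(2))
crop(c,150,180,200,160,4,"t0c",[(rect(*C["sqlid"][0][:2],.114,C["sqlid"][0][2],.168,.168),(0,255,0))])
crop(c,345,180,200,160,4,"t0d",[(rect(*C[k][0][:2],C[k][1],C[k][0][2],C[k][2],C[k][3]),(0,255,0)) for k in("lglid","board")])
crop(s,180,180,200,150,4,"s0a",[(rect(*C[k][0][:2],C[k][1],C[k][0][2],C[k][2],C[k][3]),(0,255,0)) for k in C])
E
```

```text
sqlid [0.6032 0.1597] -16.511054567060967 rms px 0.639819450503866
lglid [ 0.5693 -0.1398] 2.0107047142621597 rms px 0.48182368769581874
board [ 0.4403 -0.4103] 1.150801159045217 rms px 0.8276637748904441
sq [292.3 225.8] [0.6047 0.1603 0.139 ] 163.0 [1.74 9.47]
sq [344.3 241.2] [0.6068 0.1608 0.139 ] -16.2 [1.92 7.47]
lg [409.1 237.1] [ 0.5697 -0.1372  0.129 ] -177.5 [1.93 9.44]
lg [221.2 237.2] [ 0.5722 -0.1363  0.129 ] 3.0 [1.95 7.03]
rd [193.2 290.5] [0.4497 0.4163 0.106 ] 96.8 [2.87 3.18]
rd [438.5 212.6] [0.4494 0.4167 0.106 ] -24.7 [2.84 3.09]
```

View pics/t0d.png

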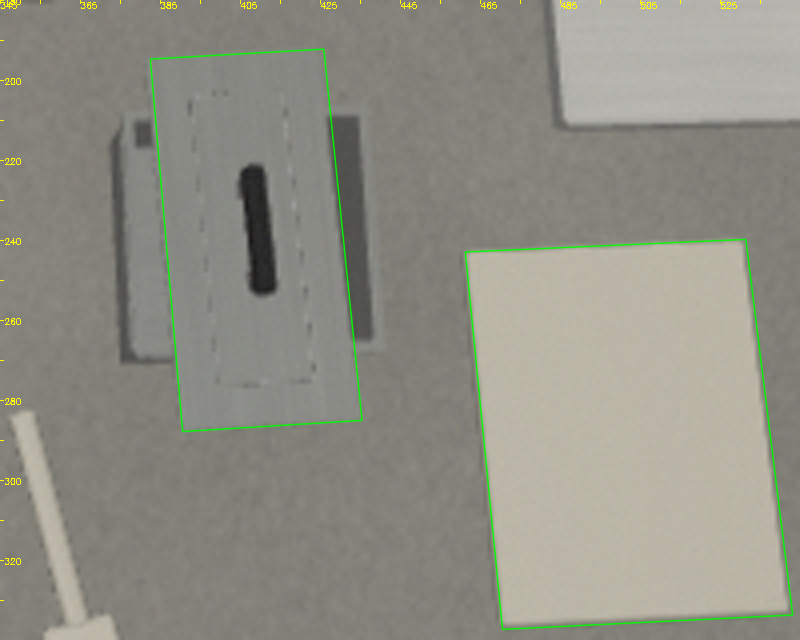

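View pics/s0a.png

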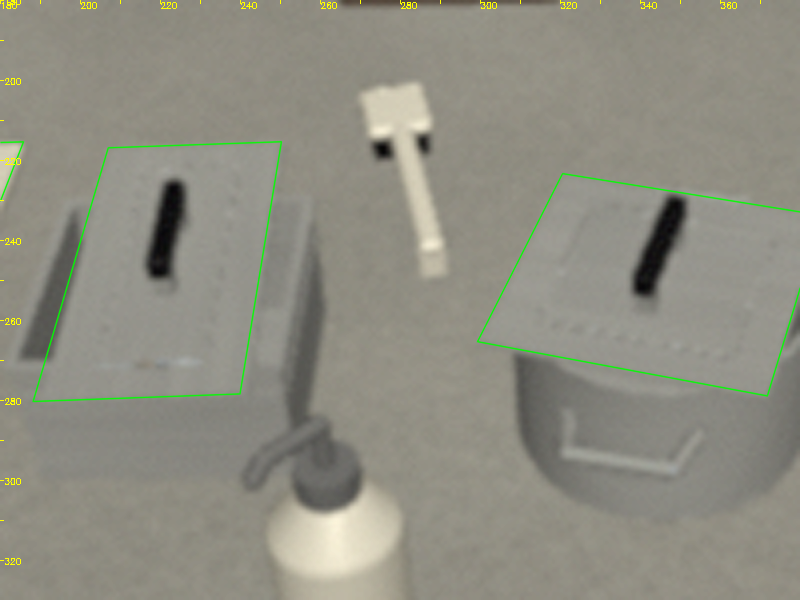

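```bash
cat >> h.py <<'E'
from scipy.spatial.transform import Rotation as Ro
def rel(x,y,z=None,yaw=None):
    s=get_state();R=Ro.from_quat(s["tcp_rot"]);M=R.as_matrix();p=s["eef_pos"]
    z=p[2] if z is None else z
    d=M.T@(np.array([x,y,z])-p)*1000
    yw=np.degrees(np.arctan2(M[1,0],M[0,0]));tilt=M[:,2]
    print("t %.2f pos"%s["time"],p.round(4),"yaw %.2f"%yw,"zaxis",tilt.round(3),"F",s["contact_force"].round(1),"T",s["wrist_torque"].round(2),"open %.3f"%s["opening"],"shift mm",d.round(1),"" if yaw is None else "rz %.2f"%(-(((yaw-yw)+90)%180-90)))
E
python3 -m jog '[{"rz":-5.4},{"rz":-5.4},{"rz":-5.4},{"rz":-5.5}]'; python3 -c "
from h import *
rel(.4497,.4165,.33,90)"
```

```text
t 0.10 pos [0.2495 0.627  0.4034] yaw 68.30 zaxis [-0.001 -0.002 -1.   ] F [ 0.4 -0.4  0.3] T [-0.03 -0.01 -0.  ] open 1.000 shift mm [-121.3  263.9   73.6] rz -21.70$[0]: bad value
```

```bash
python3 -m jog '[{"grip":0,"x":0,"y":0,"z":0,"rx":0,"ry":0,"rz":-5.4},{"grip":0,"x":0,"y":0,"z":0,"rx":0,"ry":0,"rz":-5.4},{"grip":0,"x":0,"y":0,"z":0,"rx":0,"ry":0,"rz":-5.4},{"grip":0,"x":0,"y":0,"z":0,"rx":0,"ry":0,"rz":-5.5}]'; python3 -c "
from h import *
rel(.4497,.4165,.33,90)"
```

```text
time: 0.43
eef_pos: [0.2495, 0.627, 0.4039]
tcp_rot: [0.705, 0.709, -0.001, 0.0]
contact_force: [0.6, 0.0, -0.1]
opening: 1.001
t 0.43 pos [0.2495 0.627  0.4039] yaw 90.27 zaxis [-0.001 -0.001 -1.   ] F [ 0.6  0.  -0.1] T [0.03 0.   0.02] open 1.001 shift mm [-211.4  199.3   74. ] rz 0.27
```

```bash
python3 -m jog '[{"grip":0,"x":-26.4,"y":24.9,"z":9.2,"rx":0,"ry":0,"rz":0},{"grip":0,"x":-26.4,"y":24.9,"z":9.2,"rx":0,"ry":0,"rz":0},{"grip":0,"x":-26.4,"y":24.9,"z":9.2,"rx":0,"ry":0,"rz":0},{"grip":0,"x":-26.4,"y":24.9,"z":9.2,"rx":0,"ry":0,"rz":0},{"grip":0,"x":-26.4,"y":24.9,"z":9.2,"rx":0,"ry":0,"rz":0},{"grip":0,"x":-26.4,"y":24.9,"z":9.2,"rx":0,"ry":0,"rz":0},{"grip":0,"x":-26.4,"y":24.9,"z":9.2,"rx":0,"ry":0,"rz":0},{"grip":0,"x":-26.6,"y":25,"z":9.4,"rx":0,"ry":0,"rz":0}]'; python3 -c "
from h import *
rel(.4497,.4165,.263,90)
c=snap('scene','1');crop(c,380,120,160,150,4,'s1')"
```

```text
time: 1.1
eef_pos: [0.4496, 0.4142, 0.3301]
tcp_rot: [0.707, 0.707, -0.0, -0.0]
contact_force: [0.3, 1.4, -0.8]
opening: 0.999
t 1.10 pos [0.4496 0.4142 0.3301] yaw 90.00 zaxis [-0.001 -0.    -1.   ] F [ 0.3  1.4 -0.8] T [0.04 0.02 0.02] open 0.999 shift mm [ 2.3  0.1 67.1] rz 0.00
```

View pics/s1.png

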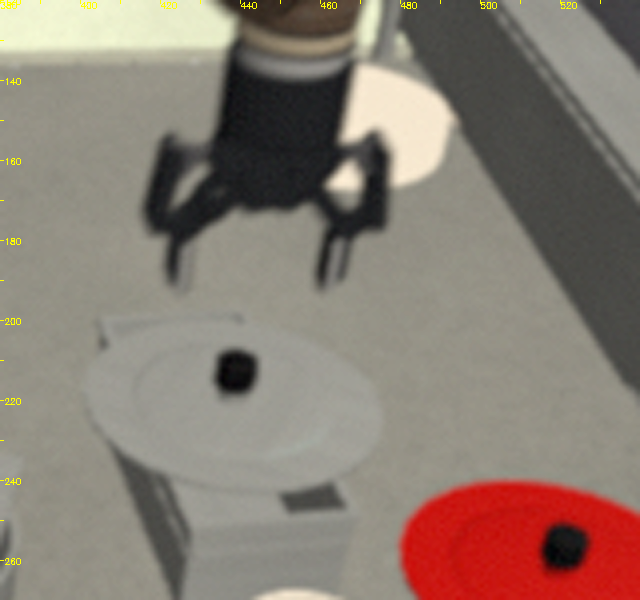

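```bash
python3 - <<'E'
from h import *
c=load('scene','1');t=load('top','0')
o=[(circ(.4497,.4165,.084,.098),(0,255,0)),(circ(.4497,.4165,.075,.098),(255,0,0))]
crop(c,380,120,160,150,4,'s1b',o);crop(t,150,230,100,110,6,'t1b',o)
E
python3 -m jog '[{"grip":0,"x":0,"y":0,"z":12,"rx":0,"ry":0,"rz":0},{"grip":0,"x":0,"y":0,"z":12,"rx":0,"ry":0,"rz":0},{"grip":0,"x":0,"y":0,"z":12,"rx":0,"ry":0,"rz":0},{"grip":0,"x":0,"y":0,"z":10,"rx":0,"ry":0,"rz":0},{"grip":0,"x":0,"y":0,"z":5,"rx":0,"ry":0,"rz":0},{"grip":0,"x":0,"y":0,"z":0,"rx":0,"ry":0,"rz":0}]'; python3 -c "
from h import *
rel(.4497,.4165,.263,90)"
```

```text
time: 1.65
eef_pos: [0.4476, 0.4162, 0.2775]
tcp_rot: [0.707, 0.708, -0.002, -0.0]
contact_force: [0.5, 0.4, -0.1]
opening: 1.0
t 1.65 pos [0.4476 0.4162 0.2775] yaw 90.09 zaxis [-0.003 -0.002 -1.   ] F [ 0.5  0.4 -0.1] T [ 0.02  0.   -0.02] open 1.000 shift mm [ 0.3  2.2 14.5] rz 0.09
```

View pics/s1b.png

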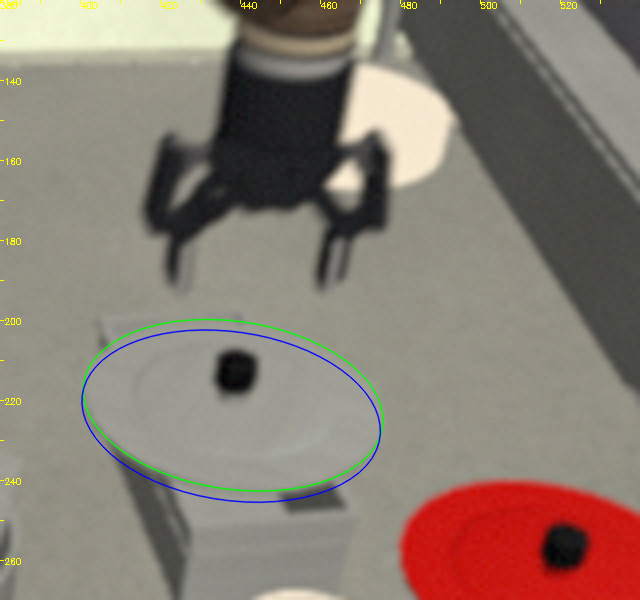

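View pics/t1b.png

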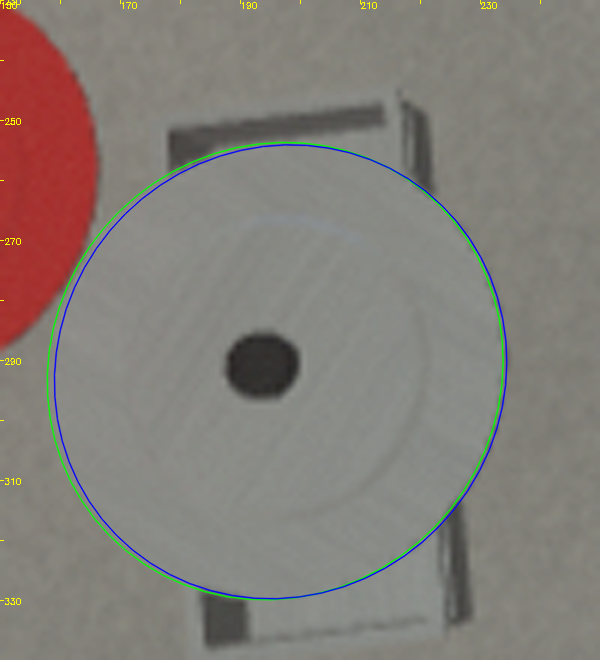

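```bash
python3 -m jog '[{"grip":0,"x":0,"y":1,"z":7,"rx":0,"ry":0,"rz":0},{"grip":0,"x":0,"y":1,"z":7,"rx":0,"ry":0,"rz":0},{"grip":0,"x":0,"y":0,"z":0,"rx":0,"ry":0,"rz":0}]'; python3 -c "
from h import *
rel(.4497,.4165,.263,90)
c=snap('scene','2');crop(c,380,120,160,150,4,'s2')"
```

```text
time: 1.9
eef_pos: [0.4506, 0.4157, 0.2646]
tcp_rot: [0.707, 0.707, -0.001, -0.0]
contact_force: [-0.5, -0.6, -0.7]
opening: 0.999
t 1.90 pos [0.4506 0.4157 0.2646] yaw 90.01 zaxis [-0.001 -0.001 -1.   ] F [-0.5 -0.6 -0.7] T [ 0.05  0.01 -0.03] open 0.999 shift mm [ 0.8 -0.9  1.6] rz 0.01
```

View pics/s2.png

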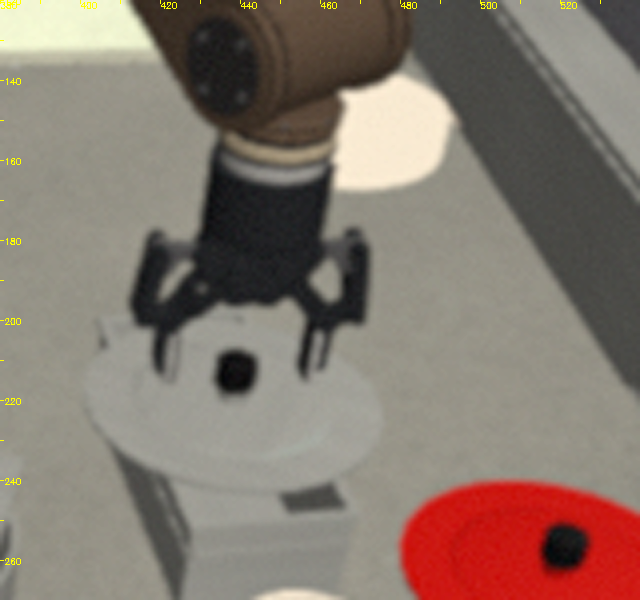

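```bash
python3 -m jog '[{"grip":1,"x":0,"y":0,"z":0,"rx":0,"ry":0,"rz":0},{"grip":1,"x":0,"y":0,"z":0,"rx":0,"ry":0,"rz":0},{"grip":1,"x":0,"y":0,"z":0,"rx":0,"ry":0,"rz":0},{"grip":1,"x":0,"y":0,"z":0,"rx":0,"ry":0,"rz":0},{"grip":1,"x":0,"y":0,"z":0,"rx":0,"ry":0,"rz":0},{"grip":1,"x":0,"y":0,"z":0,"rx":0,"ry":0,"rz":0},{"grip":1,"x":0,"y":0,"z":0,"rx":0,"ry":0,"rz":0},{"grip":1,"x":0,"y":0,"z":0,"rx":0,"ry":0,"rz":0}]' 60; python3 -c "
from h import *
rel(.4497,.4165,.263,90)"
```

```text
time: 2.62
eef_pos: [0.4511, 0.4159, 0.2666]
tcp_rot: [0.707, 0.707, 0.001, 0.0]
contact_force: [-0.2, 0.5, 2.8]
opening: 0.304
t 2.62 pos [0.4511 0.4159 0.2666] yaw 89.99 zaxis [ 0.001  0.001 -1.   ] F [-0.2  0.5  2.8] T [0.12 0.06 0.03] open 0.304 shift mm [ 0.6 -1.4  3.6] rz -0.01
```

```bash
python3 -m jog '[{"grip":1,"x":0,"y":0,"z":-4,"rx":0,"ry":0,"rz":0},{"grip":1,"x":0,"y":0,"z":-8,"rx":0,"ry":0,"rz":0},{"grip":1,"x":0,"y":0,"z":-14,"rx":0,"ry":0,"rz":0},{"grip":1,"x":0,"y":0,"z":-20,"rx":0,"ry":0,"rz":0},{"grip":1,"x":0,"y":0,"z":-25,"rx":0,"ry":0,"rz":0},{"grip":1,"x":0,"y":0,"z":-25,"rx":0,"ry":0,"rz":0},{"grip":1,"x":0,"y":0,"z":-15,"rx":0,"ry":0,"rz":0},{"grip":1,"x":0,"y":0,"z":-7,"rx":0,"ry":0,"rz":0}]'; python3 -c "
from h import *
rel(.4403,-.4103,None,90)
c=snap('scene','3');crop(c,380,120,160,150,4,'s3')
c=snap('top','3');crop(c,100,180,160,150,4,'t3')"
```

```text
time: 3.28
eef_pos: [0.4512, 0.416, 0.3884]
tcp_rot: [0.707, 0.707, 0.003, 0.001]
contact_force: [1.2, 0.6, -3.5]
opening: 0.306
t 3.28 pos [0.4512 0.416  0.3884] yaw 90.00 zaxis [ 0.005  0.003 -1.   ] F [ 1.2  0.6 -3.5] T [-0.03 -0.04 -0.03] open 0.306 shift mm [-826.3  -10.9   -2.7] rz 0.00
```

View pics/s3.png

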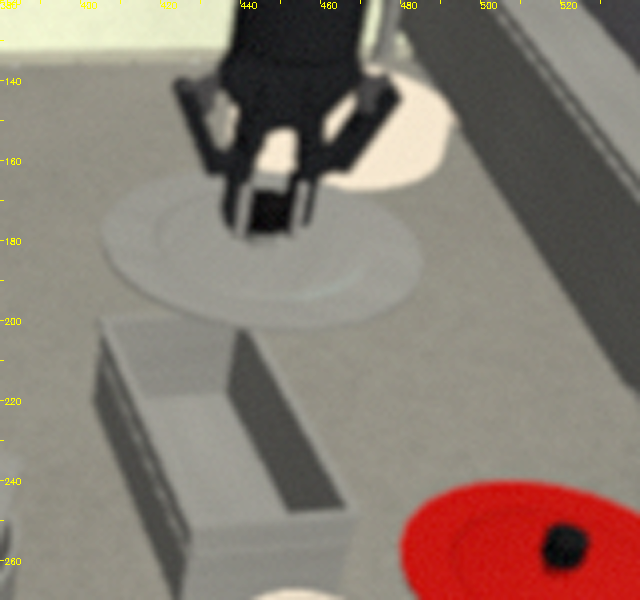

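```bash
python3 -m jog '[{"grip":1,"x":-15,"y":2,"z":0,"rx":0,"ry":0,"rz":0},{"grip":1,"x":-25,"y":3,"z":0,"rx":0,"ry":0,"rz":0},{"grip":1,"x":-33,"y":3,"z":0,"rx":0,"ry":0,"rz":0},{"grip":1,"x":-33,"y":3,"z":0,"rx":0,"ry":0,"rz":0},{"grip":1,"x":-33,"y":3,"z":0,"rx":0,"ry":0,"rz":0},{"grip":1,"x":-33,"y":3,"z":0,"rx":0,"ry":0,"rz":0},{"grip":1,"x":-33,"y":3,"z":0,"rx":0,"ry":0,"rz":0},{"grip":1,"x":-33,"y":3,"z":0,"rx":0,"ry":0,"rz":0}]' && python3 -m jog '[{"grip":1,"x":-33,"y":3,"z":0,"rx":0,"ry":0,"rz":0},{"grip":1,"x":-33,"y":3,"z":0,"rx":0,"ry":0,"rz":0},{"grip":1,"x":-33,"y":3,"z":0,"rx":0,"ry":0,"rz":0},{"grip":1,"x":-33,"y":0,"z":0,"rx":0,"ry":0,"rz":0},{"grip":1,"x":-33,"y":0,"z":0,"rx":0,"ry":0,"rz":0},{"grip":1,"x":-33,"y":0,"z":0,"rx":0,"ry":0,"rz":0},{"grip":1,"x":-33,"y":-3,"z":0,"rx":0,"ry":0,"rz":0},{"grip":1,"x":-33,"y":-3,"z":0,"rx":0,"ry":0,"rz":0}]';  python3 -c "
from h import *
rel(.4403,-.4103,.32,90)"
```

```text
time: 4.05
eef_pos: [0.4729, 0.1756, 0.3817]
tcp_rot: [0.707, 0.707, -0.002, -0.001]
contact_force: [0.7, -0.2, -3.7]
opening: 0.305
time: 4.72
eef_pos: [0.4755, -0.088, 0.3818]
tcp_rot: [0.707, 0.707, -0.001, -0.002]
contact_force: [0.7, 1.2, -3.7]
opening: 0.303
t 4.72 pos [ 0.4755 -0.088   0.3818] yaw 89.98 zaxis [-0.004  0.001 -1.   ] F [ 0.7  1.2 -3.7] T [-0.01 -0.07 -0.01] open 0.303 shift mm [-322.4  -34.9   61.6] rz -0.02
```

```bash
python3 -m jog '[{"grip":1,"x":-33,"y":-4,"z":0,"rx":0,"ry":0,"rz":0},{"grip":1,"x":-33,"y":-4,"z":0,"rx":0,"ry":0,"rz":0},{"grip":1,"x":-33,"y":-4,"z":0,"rx":0,"ry":0,"rz":0},{"grip":1,"x":-33,"y":-4,"z":0,"rx":0,"ry":0,"rz":0},{"grip":1,"x":-33,"y":-4,"z":0,"rx":0,"ry":0,"rz":0},{"grip":1,"x":-33,"y":-4,"z":0,"rx":0,"ry":0,"rz":0},{"grip":1,"x":-33,"y":-4,"z":0,"rx":0,"ry":0,"rz":0},{"grip":1,"x":-33,"y":-4,"z":0,"rx":0,"ry":0,"rz":0}]' && python3 -m jog '[{"grip":1,"x":-31,"y":-2,"z":6,"rx":0,"ry":0,"rz":0},{"grip":1,"x":-20,"y":-1,"z":15,"rx":0,"ry":0,"rz":0},{"grip":1,"x":-5,"y":0,"z":20,"rx":0,"ry":0,"rz":0},{"grip":1,"x":-2,"y":0,"z":20,"rx":0,"ry":0,"rz":0},{"grip":1,"x":0,"y":0,"z":0,"rx":0,"ry":0,"rz":0}]';  python3 -c "
from h import *
rel(.4403,-.4103,.2025,90)
c=snap('scene','4');crop(c,60,120,160,180,4,'s4',[(rect(.4403,-.4103,.012,.02,.26,.2),(0,255,0)),(circ(.4403,-.4103,.012,.081),(0,255,0))])"
```

```text
time: 5.38
eef_pos: [0.4433, -0.3517, 0.3815]
tcp_rot: [0.707, 0.707, 0.0, -0.002]
contact_force: [0.6, -0.2, -3.1]
opening: 0.3
time: 5.8
eef_pos: [0.4394, -0.4076, 0.3154]
tcp_rot: [0.708, 0.706, 0.001, -0.007]
contact_force: [-1.6, 1.2, -5.0]
opening: 0.304
t 5.80 pos [ 0.4394 -0.4076  0.3154] yaw 89.90 zaxis [-0.009  0.011 -1.   ] F [-1.6  1.2 -5. ] T [ 0.05  0.01 -0.02] open 0.304 shift mm [ -3.9   1.9 112.9] rz -0.10
```

View pics/s4.png

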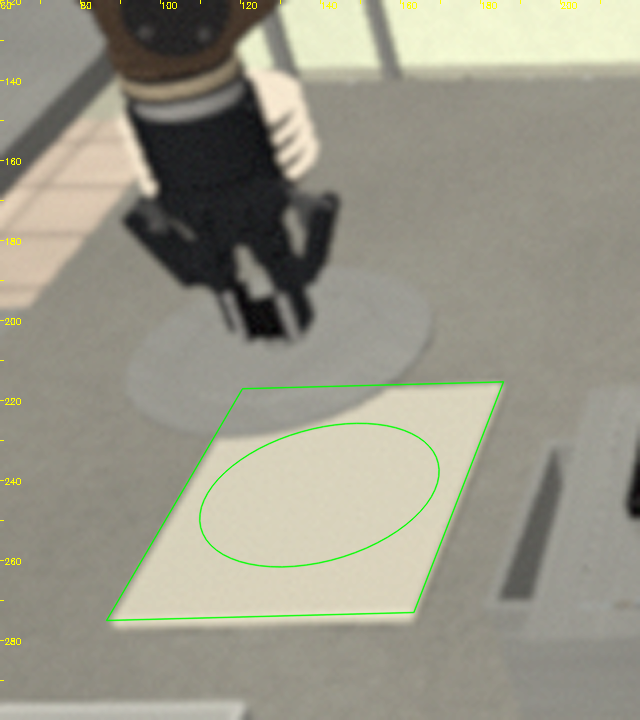

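```bash
python3 -m jog '[{"grip":1,"x":0,"y":0,"z":12,"rx":0,"ry":0,"rz":0},{"grip":1,"x":0,"y":0,"z":20,"rx":0,"ry":0,"rz":0},{"grip":1,"x":0,"y":0,"z":20,"rx":0,"ry":0,"rz":0},{"grip":1,"x":0,"y":0,"z":20,"rx":0,"ry":0,"rz":0},{"grip":1,"x":0,"y":0,"z":14,"rx":0,"ry":0,"rz":0},{"grip":1,"x":0,"y":0,"z":8,"rx":0,"ry":0,"rz":0},{"grip":1,"x":0,"y":0,"z":4,"rx":0,"ry":0,"rz":0},{"grip":1,"x":0,"y":0,"z":0,"rx":0,"ry":0,"rz":0}]';  python3 -c "
from h import *
rel(.4403,-.4103,.2025,90)"
```

```text
time: 6.52
eef_pos: [0.4419, -0.4081, 0.2246]
tcp_rot: [0.707, 0.707, 0.0, -0.0]
contact_force: [0.4, 0.5, -3.1]
opening: 0.301
t 6.52 pos [ 0.4419 -0.4081  0.2246] yaw 90.02 zaxis [-0.  0. -1.] F [ 0.4  0.5 -3.1] T [0.04 0.04 0.01] open 0.301 shift mm [-2.2 -1.6 22.1] rz 0.02
```

```bash
python3 -m jog '[{"grip":1,"x":-1,"y":0,"z":4,"rx":0,"ry":0,"rz":0},{"grip":1,"x":-1,"y":0,"z":4,"rx":0,"ry":0,"rz":0},{"grip":1,"x":0,"y":0,"z":4,"rx":0,"ry":0,"rz":0},{"grip":1,"x":0,"y":0,"z":3,"rx":0,"ry":0,"rz":0},{"grip":1,"x":0,"y":0,"z":2,"rx":0,"ry":0,"rz":0},{"grip":1,"x":0,"y":0,"z":1,"rx":0,"ry":0,"rz":0},{"grip":1,"x":0,"y":0,"z":0,"rx":0,"ry":0,"rz":0}]';  python3 -c "
from h import *
rel(.4403,-.4103,.2025,90)"
```

```text
time: 7.1
eef_pos: [0.4417, -0.4102, 0.2066]
tcp_rot: [0.707, 0.707, 0.0, -0.0]
contact_force: [-0.1, 0.2, -3.5]
opening: 0.307
t 7.10 pos [ 0.4417 -0.4102  0.2066] yaw 89.99 zaxis [-0.  0. -1.] F [-0.1  0.2 -3.5] T [ 0.   -0.09 -0.01] open 0.307 shift mm [-0.1 -1.4  4.1] rz -0.01
```

```bash
python3 -m jog '[{"grip":1,"x":0,"y":0,"z":1,"rx":0,"ry":0,"rz":0},{"grip":1,"x":0,"y":0,"z":1,"rx":0,"ry":0,"rz":0},{"grip":1,"x":0,"y":0,"z":0,"rx":0,"ry":0,"rz":0}]'; python3 -m jog '[{"grip":1,"x":0,"y":0,"z":1,"rx":0,"ry":0,"rz":0},{"grip":1,"x":0,"y":0,"z":1,"rx":0,"ry":0,"rz":0},{"grip":1,"x":0,"y":0,"z":0,"rx":0,"ry":0,"rz":0}]';  python3 -c "
from h import *
rel(.4403,-.4103,.2025,90)"
```

```text
time: 7.35
eef_pos: [0.4418, -0.4102, 0.2049]
tcp_rot: [0.707, 0.707, -0.0, -0.0]
contact_force: [0.3, -0.6, -3.9]
opening: 0.307
time: 7.6
eef_pos: [0.4419, -0.4105, 0.2036]
tcp_rot: [0.707, 0.707, -0.0, 0.0]
contact_force: [-1.1, 0.9, 1.0]
opening: 0.304
t 7.60 pos [ 0.4419 -0.4105  0.2036] yaw 90.00 zaxis [-0. -0. -1.] F [-1.1  0.9  1. ] T [ 0.22  0.13 -0.  ] open 0.304 shift mm [ 0.2 -1.6  1.1] rz -0.00
```

```bash
python3 -m jog '[{"grip":0.5,"x":0,"y":0,"z":0,"rx":0,"ry":0,"rz":0},{"grip":0,"x":0,"y":0,"z":0,"rx":0,"ry":0,"rz":0},{"grip":0,"x":0,"y":0,"z":0,"rx":0,"ry":0,"rz":0},{"grip":0,"x":0,"y":0,"z":0,"rx":0,"ry":0,"rz":0},{"grip":0,"x":0,"y":0,"z":-10,"rx":0,"ry":0,"rz":0},{"grip":0,"x":0,"y":0,"z":-25,"rx":0,"ry":0,"rz":0},{"grip":0,"x":0,"y":0,"z":-30,"rx":0,"ry":0,"rz":0},{"grip":0,"x":0,"y":0,"z":-30,"rx":0,"ry":0,"rz":0}]';python3 -m jog '[{"grip":0,"x":0,"y":0,"z":-30,"rx":0,"ry":0,"rz":0},{"grip":0,"x":0,"y":0,"z":-10,"rx":0,"ry":0,"rz":0}]';   python3 -c "
from h import *
rel(.4403,-.4103,.2025,90)
c=snap('top','5');crop(c,150,170,200,165,4,'t5a');crop(c,370,180,200,165,4,'t5b')
"
```

```text
time: 8.27
eef_pos: [0.4416, -0.4101, 0.2991]
tcp_rot: [0.707, 0.707, 0.0, -0.001]
contact_force: [0.9, 0.3, 0.4]
opening: 1.005
time: 8.43
eef_pos: [0.4427, -0.4112, 0.3447]
tcp_rot: [0.707, 0.707, -0.001, 0.005]
contact_force: [0.2, -1.6, 1.1]
opening: 1.0
t 8.43 pos [ 0.4427 -0.4112  0.3447] yaw 90.00 zaxis [ 0.006 -0.008 -1.   ] F [ 0.2 -1.6  1.1] T [-0.08 -0.02  0.02] open 1.000 shift mm [  2.   -3.2 142.2] rz 0.00
```

View pics/t5a.png

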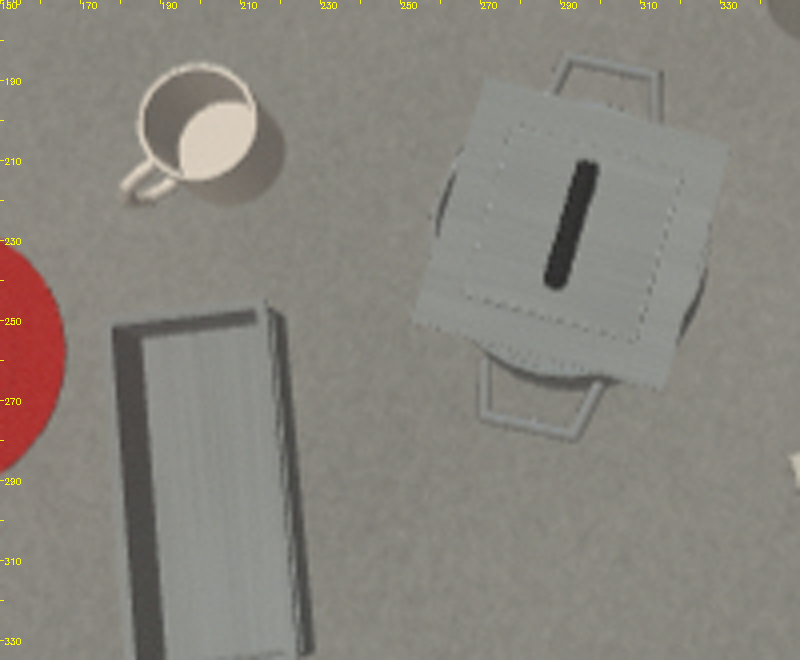

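View pics/t5b.png

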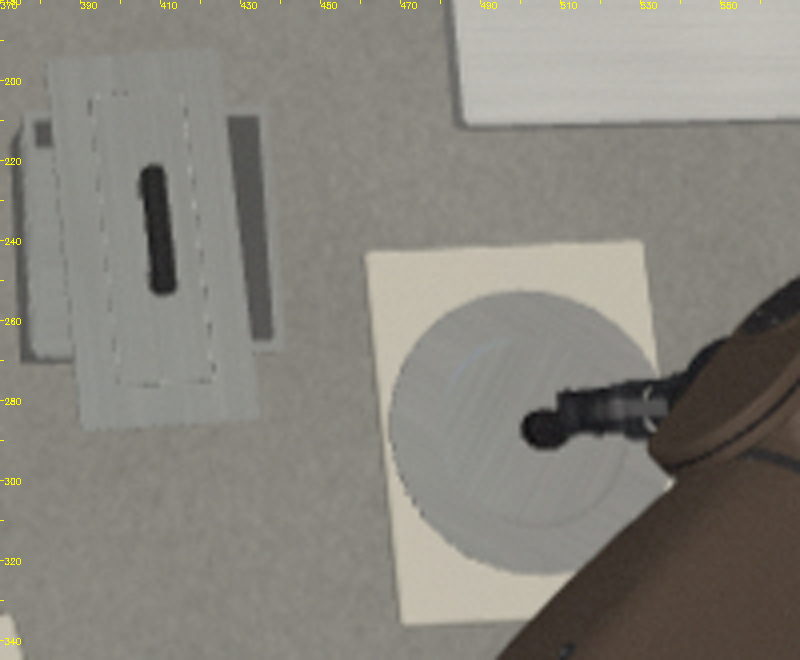

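```bash
python3 -m jog '[{"grip":0,"x":30,"y":14,"z":0,"rx":0,"ry":0,"rz":-1.3},{"grip":0,"x":35,"y":15.8,"z":0,"rx":0,"ry":0,"rz":-1.2},{"grip":0,"x":35,"y":15,"z":0,"rx":0,"ry":0,"rz":0},{"grip":0,"x":35,"y":15,"z":0,"rx":0,"ry":0,"rz":0},{"grip":0,"x":35,"y":15,"z":0,"rx":0,"ry":0,"rz":0},{"grip":0,"x":35,"y":15,"z":0,"rx":0,"ry":0,"rz":0},{"grip":0,"x":35,"y":15,"z":0,"rx":0,"ry":0,"rz":0},{"grip":0,"x":33,"y":14,"z":0,"rx":0,"ry":0,"rz":0}]'; python3 -m jog '[{"grip":0,"x":0,"y":0,"z":10,"rx":0,"ry":0,"rz":0},{"grip":0,"x":0,"y":0,"z":0,"rx":0,"ry":0,"rz":0}]'; python3 -c "
from h import *
rel(.570,-.1375,.2855,92.5)
c=load('top','5')
pts=dict(TL=(178,251.5),TR=(216,246),BR=(224.7,332))
"
```

```text
time: 9.15
eef_pos: [0.5506, -0.131, 0.3364]
tcp_rot: [0.691, 0.722, -0.0, -0.001]
contact_force: [-0.2, -0.5, 0.8]
opening: 0.997
time: 9.32
eef_pos: [0.5502, -0.1312, 0.3248]
tcp_rot: [0.69, 0.724, -0.001, -0.002]
contact_force: [-0.8, 0.3, -1.4]
opening: 1.001
t 9.32 pos [ 0.5502 -0.1312  0.3248] yaw 92.71 zaxis [-0.005  0.002 -1.   ] F [-0.8  0.3 -1.4] T [-0.05 -0.01 -0.01] open 1.001 shift mm [-7.3 19.7 39.2] rz 0.21
```

```bash
python3 -m jog '[{"grip":0,"x":-3.5,"y":10,"z":2,"rx":0,"ry":0,"rz":0.2},{"grip":0,"x":-3.5,"y":9.5,"z":4,"rx":0,"ry":0,"rz":0},{"grip":0,"x":0,"y":0,"z":10,"rx":0,"ry":0,"rz":0},{"grip":0,"x":0,"y":0,"z":10,"rx":0,"ry":0,"rz":0},{"grip":0,"x":0,"y":0,"z":7,"rx":0,"ry":0,"rz":0},{"grip":0,"x":0,"y":0,"z":4,"rx":0,"ry":0,"rz":0},{"grip":0,"x":0,"y":0,"z":0,"rx":0,"ry":0,"rz":0}]'; python3 -c "
from h import *
rel(.570,-.1375,.2855,92.5)
c=snap('scene','6');crop(c,160,120,160,180,4,'s6')
"
```

```text
time: 9.9
eef_pos: [0.5694, -0.1395, 0.2887]
tcp_rot: [0.693, 0.721, -0.001, -0.002]
contact_force: [-0.4, 0.1, -0.3]
opening: 0.999
t 9.90 pos [ 0.5694 -0.1395  0.2887] yaw 92.26 zaxis [-0.004  0.002 -1.   ] F [-0.4  0.1 -0.3] T [ 0.04  0.   -0.03] open 0.999 shift mm [2.  0.7 3.2] rz -0.24
```

View pics/s6.png

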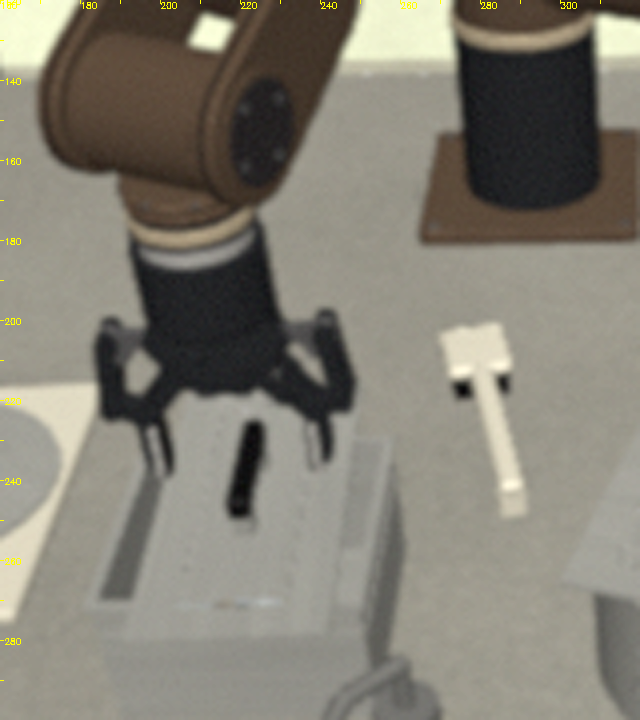

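```bash
python3 -m jog '[{"grip":0.5,"x":1,"y":0,"z":2,"rx":0,"ry":0,"rz":0},{"grip":1,"x":0,"y":0,"z":1,"rx":0,"ry":0,"rz":0},{"grip":1,"x":0,"y":0,"z":0,"rx":0,"ry":0,"rz":0},{"grip":1,"x":0,"y":0,"z":0,"rx":0,"ry":0,"rz":0},{"grip":1,"x":0,"y":0,"z":0,"rx":0,"ry":0,"rz":0},{"grip":1,"x":0,"y":0,"z":0,"rx":0,"ry":0,"rz":0},{"grip":1,"x":0,"y":0,"z":0,"rx":0,"ry":0,"rz":0},{"grip":1,"x":0,"y":0,"z":0,"rx":0,"ry":0,"rz":0}]' 60; python3 -c "
from h import *
rel(.570,-.1375,.2855,92.5)
"; python3 -m jog '[{"grip":1,"x":0,"y":0,"z":-4,"rx":0,"ry":0,"rz":0},{"grip":1,"x":0,"y":0,"z":-8,"rx":0,"ry":0,"rz":0},{"grip":1,"x":0,"y":0,"z":-14,"rx":0,"ry":0,"rz":0},{"grip":1,"x":0,"y":0,"z":-20,"rx":0,"ry":0,"rz":0},{"grip":1,"x":0,"y":0,"z":-20,"rx":0,"ry":0,"rz":0},{"grip":1,"x":0,"y":0,"z":-20,"rx":0,"ry":0,"rz":0},{"grip":1,"x":0,"y":0,"z":-10,"rx":0,"ry":0,"rz":0},{"grip":1,"x":0,"y":0,"z":-4,"rx":0,"ry":0,"rz":0}]'; python3 -c "
from h import *
rel(.448,.416,.39,96)
c=snap('scene','7');crop(c,160,120,160,180,4,'s7')
c=snap('top','7')
crop(c,150,230,100,110,6,'t7a');crop(c,350,170,110,120,6,'t7b')
"
```

```text
time: 10.62
eef_pos: [0.5706, -0.1385, 0.2884]
tcp_rot: [0.693, 0.721, 0.0, 0.0]
contact_force: [-0.4, 0.7, 1.9]
opening: 0.15
t 10.62 pos [ 0.5706 -0.1385  0.2884] yaw 92.30 zaxis [ 0.001 -0.    -1.   ] F [-0.4  0.7  1.9] T [ 0.04  0.02 -0.04] open 0.150 shift mm [ 1.  -0.6  2.9] rz -0.20
time: 11.28
eef_pos: [0.5707, -0.1385, 0.3905]
tcp_rot: [0.693, 0.721, 0.001, 0.002]
contact_force: [0.4, -0.1, -2.5]
opening: 0.146
t 11.28 pos [ 0.5707 -0.1385  0.3905] yaw 92.30 zaxis [ 0.004 -0.002 -1.   ] F [ 0.4 -0.1 -2.5] T [-0.04  0.03 -0.06] open 0.146 shift mm [ 559.  -100.3   -0.8] rz -3.70
```

View pics/s7.png

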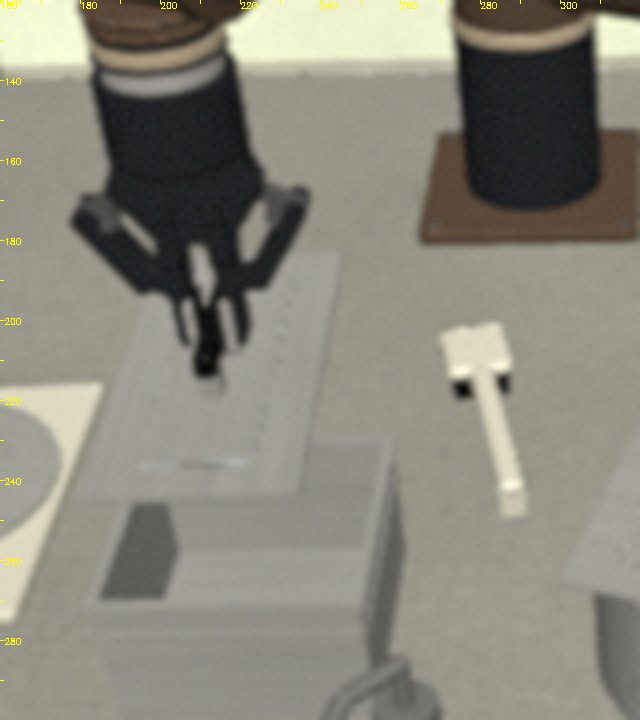

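View pics/t7a.png

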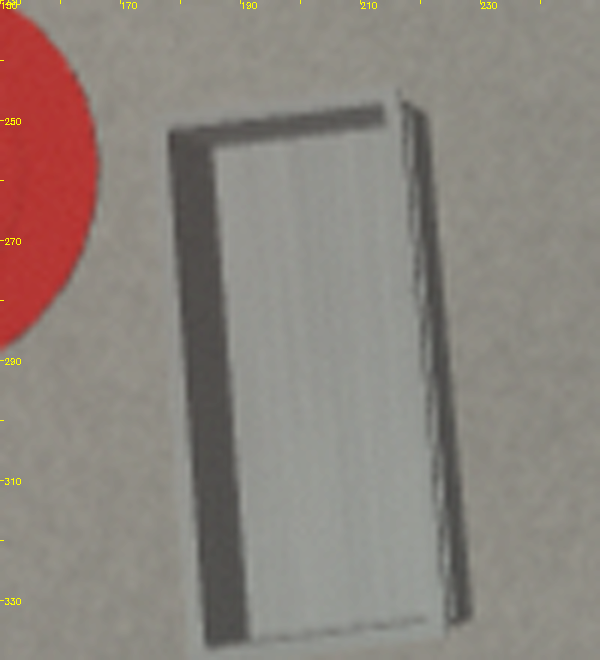

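View pics/t7b.png

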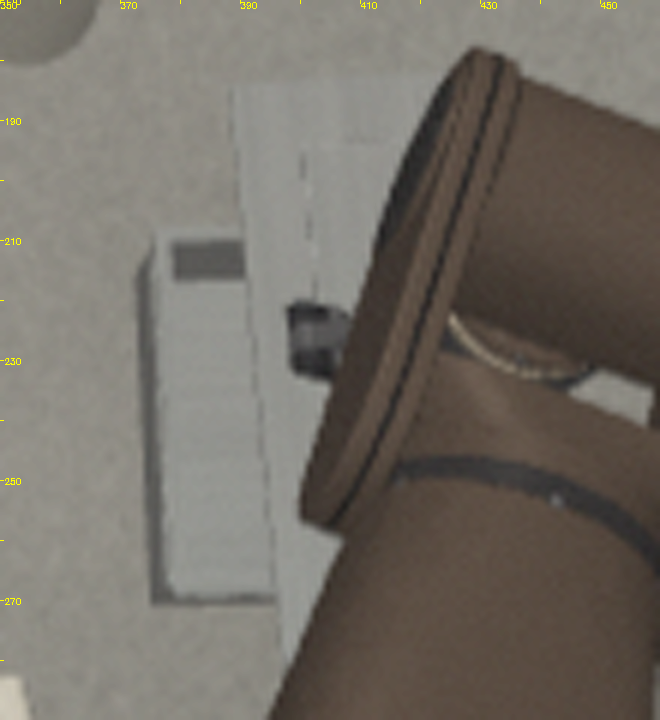

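```bash
cat >> h.py <<'E'
def unc(pts,x0,y0,k): return (np.asarray(pts,float)+.5)/k-.5+[x0,y0]
E
python3 - <<'E'
from h import *
c=load('top','7');s=load('scene','7')
uv=unc([(168,130),(205,645),(385,103)],150,230,6)
p,r=fitrect(c,uv,.075,.226,.096,[.45,.41,.1]);print(p,np.degrees(p[2]),r)
o=[(rect(*p[:2],.075,p[2],.226,.096),(0,255,0)),(rect(*p[:2],.075,p[2],.240,.110),(0,0,255))]
crop(c,150,230,100,115,6,'t7c',o);crop(s,380,180,110,120,6,'s7c',o)
E
```

```text
[0.44853697 0.40947644 0.09512796] 5.450430388289754 0.301321549833501
```

View pics/t7c.png

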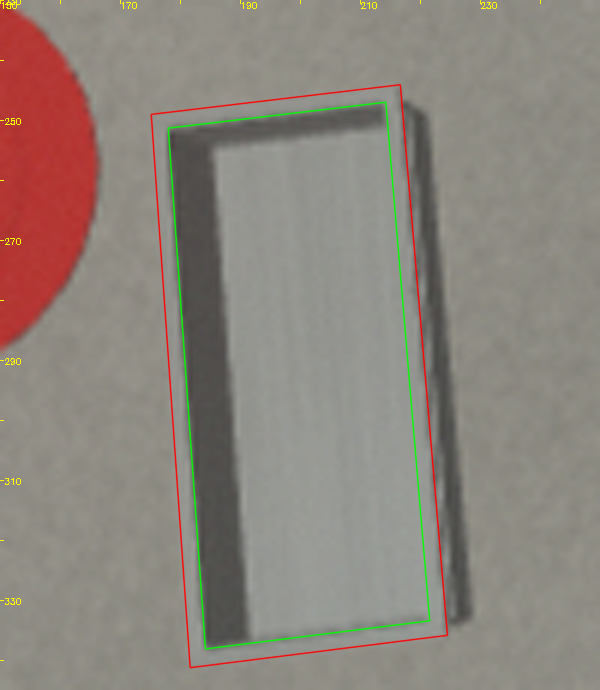

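View pics/s7c.png

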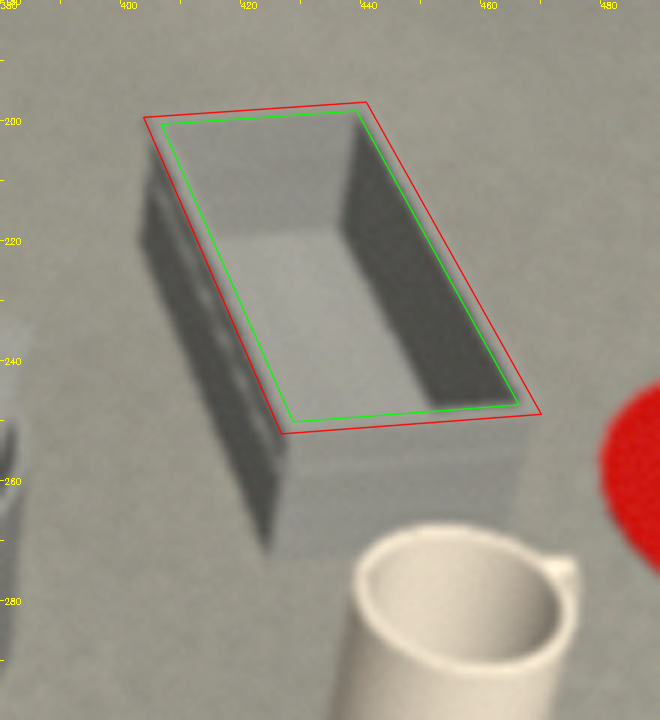

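```bash
python3 -m jog '[{"grip":1,"x":0,"y":-8,"z":0,"rx":0,"ry":0,"rz":-1.6},{"grip":1,"x":10,"y":-10,"z":0,"rx":0,"ry":0,"rz":-1.55},{"grip":1,"x":20,"y":-8,"z":0,"rx":0,"ry":0,"rz":0},{"grip":1,"x":30,"y":-5,"z":0,"rx":0,"ry":0,"rz":0},{"grip":1,"x":33,"y":-4,"z":0,"rx":0,"ry":0,"rz":0},{"grip":1,"x":33,"y":-3,"z":0,"rx":0,"ry":0,"rz":0},{"grip":1,"x":33,"y":-3,"z":0,"rx":0,"ry":0,"rz":0},{"grip":1,"x":33,"y":-3,"z":0,"rx":0,"ry":0,"rz":0}]' && python3 -m jog '[{"grip":1,"x":33,"y":-3,"z":0,"rx":0,"ry":0,"rz":0},{"grip":1,"x":33,"y":-3,"z":0,"rx":0,"ry":0,"rz":0},{"grip":1,"x":33,"y":-3,"z":0,"rx":0,"ry":0,"rz":0},{"grip":1,"x":33,"y":-3,"z":0,"rx":0,"ry":0,"rz":0},{"grip":1,"x":33,"y":-3,"z":0,"rx":0,"ry":0,"rz":0},{"grip":1,"x":33,"y":-3,"z":0,"rx":0,"ry":0,"rz":0},{"grip":1,"x":33,"y":-3,"z":0,"rx":0,"ry":0,"rz":0},{"grip":1,"x":33,"y":-3,"z":0,"rx":0,"ry":0,"rz":0}]';  python3 -c "
from h import *
rel(.449,.409,.30,95.45)"
```

```text
time: 12.05
eef_pos: [0.5075, 0.0506, 0.3858]
tcp_rot: [0.673, 0.74, -0.001, -0.001]
contact_force: [1.1, 0.9, -2.4]
opening: 0.151
time: 12.72
eef_pos: [0.4586, 0.3112, 0.3857]
tcp_rot: [0.673, 0.74, -0.002, -0.001]
contact_force: [0.2, 0.6, -1.5]
opening: 0.147
t 12.72 pos [0.4586 0.3112 0.3857] yaw 95.45 zaxis [-0.003 -0.002 -1.   ] F [ 0.2  0.6 -1.5] T [0.01 0.02 0.03] open 0.147 shift mm [98.4  0.  85.6] rz 0.00
```

Now over, then down to about 20 mm above the rim, and measure the held lid.

```bash
python3 -m jog '[{"grip":1,"x":32,"y":0,"z":0,"rx":0,"ry":0,"rz":0},{"grip":1,"x":32,"y":0,"z":0,"rx":0,"ry":0,"rz":0},{"grip":1,"x":24,"y":0,"z":6,"rx":0,"ry":0,"rz":0},{"grip":1,"x":9,"y":0,"z":14,"rx":0,"ry":0,"rz":0},{"grip":1,"x":0,"y":0,"z":18,"rx":0,"ry":0,"rz":0},{"grip":1,"x":0,"y":0,"z":18,"rx":0,"ry":0,"rz":0},{"grip":1,"x":0,"y":0,"z":9,"rx":0,"ry":0,"rz":0},{"grip":1,"x":0,"y":0,"z":0,"rx":0,"ry":0,"rz":0}]'; python3 -m jog '[{"grip":1,"x":0,"y":0,"z":6,"rx":0,"ry":0,"rz":0},{"grip":1,"x":0,"y":0,"z":0,"rx":0,"ry":0,"rz":0}]'; python3 -c "
from h import *
rel(.449,.409,.2685,95.45)
p=get_state()['eef_pos'];print(p)
c=snap('scene','8');t=snap('top','8')
z=p[2]-.1934+.009
o=[(rect(*p[:2],z,np.radians(5.45),.246,.116),(0,255,0)),(rect(.4495,.409,.075,np.radians(5.45),.24,.11),(0,0,255))]
crop(c,380,150,120,120,6,'s8',o);crop(t,150,220,110,125,6,'t8',o)
"
```

```text
time: 13.38
eef_pos: [0.4494, 0.4051, 0.3177]
tcp_rot: [0.673, 0.74, -0.005, -0.001]
contact_force: [-0.6, -0.1, -2.2]
opening: 0.151
time: 13.55
eef_pos: [0.4506, 0.4059, 0.3163]
tcp_rot: [0.673, 0.74, -0.0, -0.0]
contact_force: [-0.2, -0.1, -2.5]
opening: 0.144
t 13.55 pos [0.4506 0.4059 0.3163] yaw 95.41 zaxis [-0.001 -0.001 -1.   ] F [-0.2 -0.1 -2.5] T [ 0.05 -0.01  0.02] open 0.144 shift mm [ 3.3 -1.3 47.8] rz -0.04
[0.45062658 0.4059052  0.31628202]
```

View pics/s8.png

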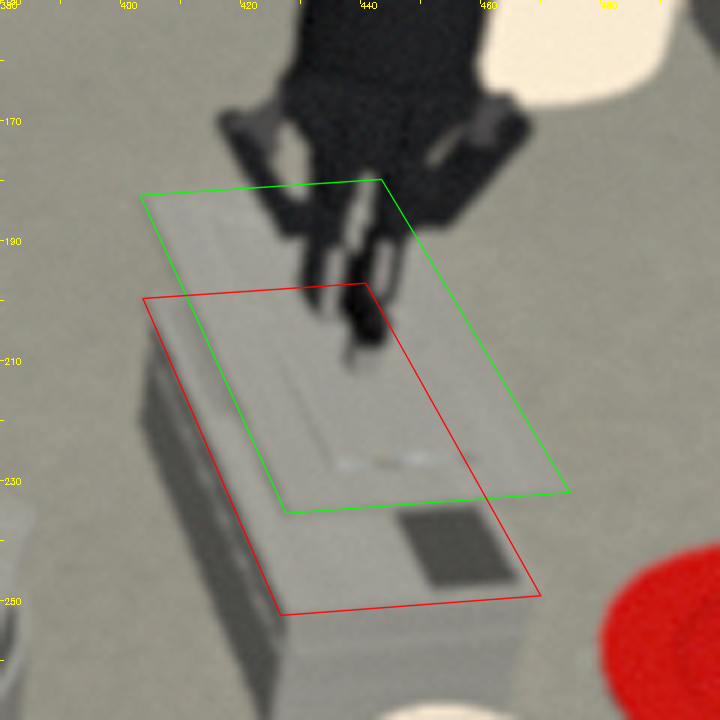

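View pics/t8.png

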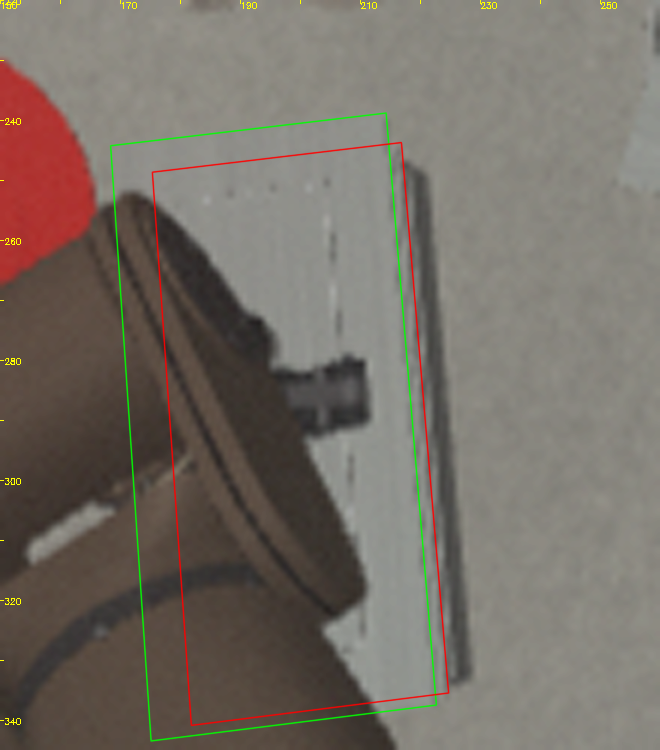

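```bash
cat >> h.py <<'E'
def cropc(c,x0,y0,w,h,k,f,over=[],lo=60,hi=160):
    d=dict(c);d["frame"]=np.clip((c["frame"].astype(float)-lo)/(hi-lo)*255/1.5,0,255).astype(np.uint8);crop(d,x0,y0,w,h,k,f,over)
E
python3 -m jog '[{"grip":1,"x":1.5,"y":-1,"z":8,"rx":0,"ry":0,"rz":0},{"grip":1,"x":1.5,"y":0,"z":12,"rx":0,"ry":0,"rz":0},{"grip":1,"x":0,"y":0,"z":10,"rx":0,"ry":0,"rz":0},{"grip":1,"x":0,"y":0,"z":5,"rx":0,"ry":0,"rz":0},{"grip":1,"x":0,"y":0,"z":2,"rx":0,"ry":0,"rz":0},{"grip":1,"x":0,"y":0,"z":0,"rx":0,"ry":0,"rz":0}]'; python3 -c "
from h import *
rel(.449,.409,.2685,95.45)
p=get_state()['eef_pos'];print(p)
c=snap('scene','9');t=snap('top','9')
z=p[2]-.1934+.009
o=[(rect(*p[:2],z,np.radians(5.45),.246,.116)[:2],(0,255,0))]
cropc(c,390,160,100,110,7,'s9',[],60,130);cropc(t,150,220,110,125,6,'t9',[],60,130)
"
```

```text
time: 14.15
eef_pos: [0.4489, 0.4091, 0.2785]
tcp_rot: [0.673, 0.74, -0.001, -0.0]
contact_force: [0.1, 0.3, -2.9]
opening: 0.151
t 14.15 pos [0.4489 0.4091 0.2785] yaw 95.45 zaxis [-0.002 -0.001 -1.   ] F [ 0.1  0.3 -2.9] T [-0.    0.    0.03] open 0.151 shift mm [-0.1  0.1 10. ] rz -0.00
[0.44887251 0.40906087 0.27851226]
```

View pics/s9.png

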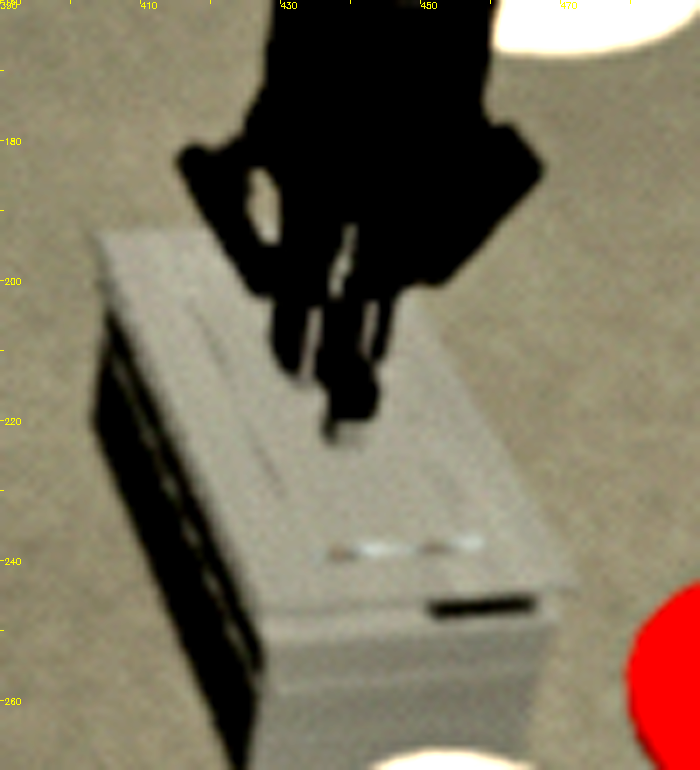

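View pics/t9.png

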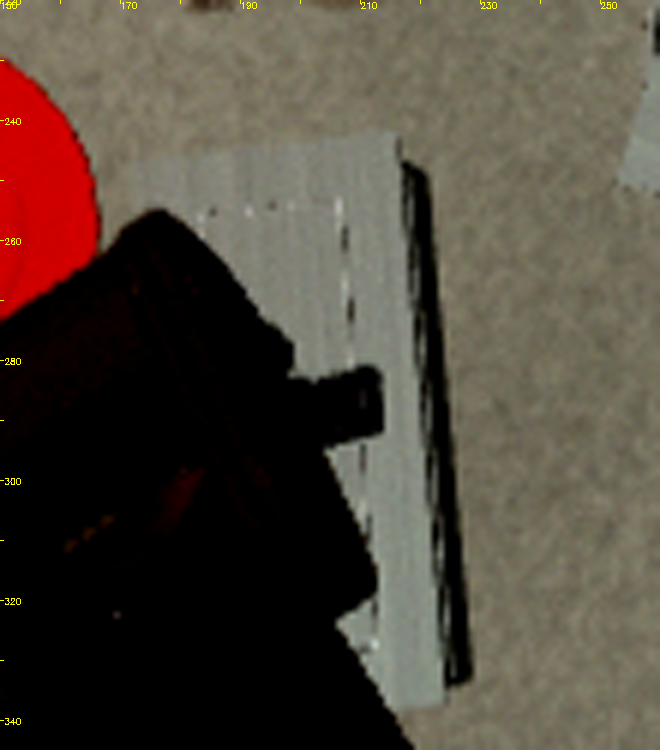

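```bash
python3 - <<'E'
from h import *
c=load('scene','9');t=load('top','9')
for z in(.0941,):
    us=unc([(97,232),(255,615),(575,588)],390,160,7);ut=unc([(132,160),(398,130),(445,700)],150,220,6)
    for cc,u in((c,us),(t,ut)):
        p,r=fitrect(cc,u,z,.246,.116,[.449,.409,.095]);print(p.round(4),np.degrees(p[2]),r)
o=[(rect(.4489,.4091,.0941,np.radians(5.45),.246,.116),(0,255,0)),(rect(.449,.409,.075,np.radians(5.45),.24,.11),(0,0,255))]
cropc(c,390,160,100,110,7,'s9b',o,60,130);cropc(t,150,220,110,125,6,'t9b',o,60,130)
E
```

```text
[0.4498 0.4091 0.0806] 4.620363313262252 0.37517734306065503
[0.4496 0.4092 0.0922] 5.283327620078329 0.18252663454917137
```

View pics/s9b.png

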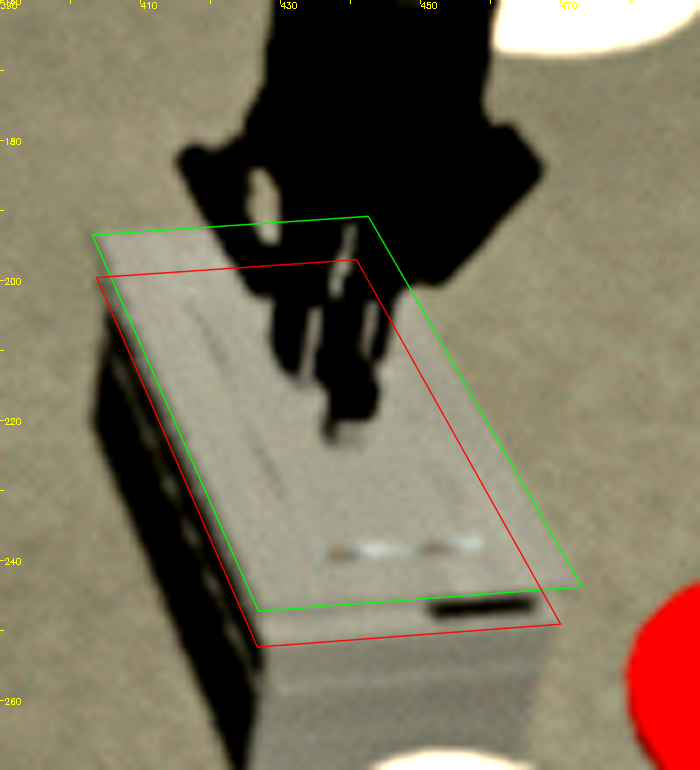

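View pics/t9b.png

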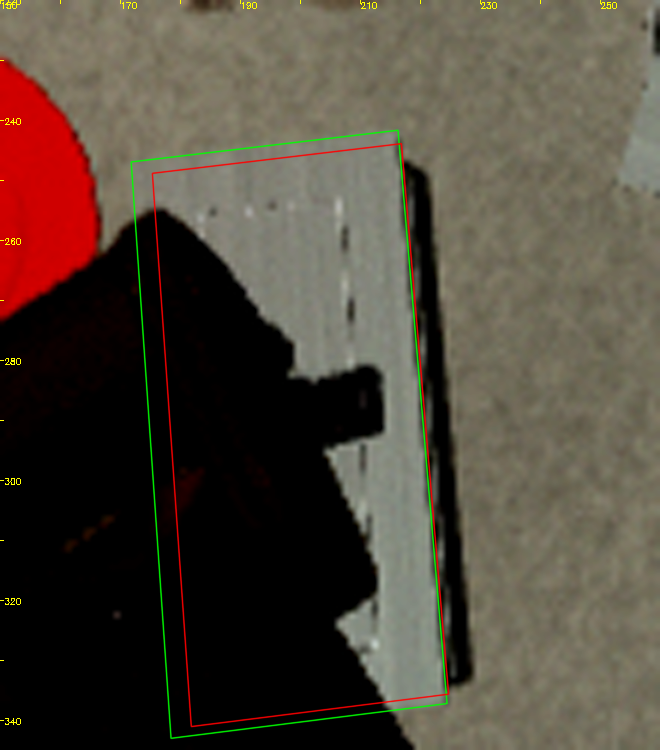

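```bash
python3 -m jog '[{"grip":1,"x":0,"y":0,"z":3,"rx":0,"ry":0,"rz":0},{"grip":1,"x":0,"y":0,"z":3,"rx":0,"ry":0,"rz":0},{"grip":1,"x":0,"y":0,"z":2,"rx":0,"ry":0,"rz":0},{"grip":1,"x":0,"y":0,"z":0,"rx":0,"ry":0,"rz":0}]';python3 -m jog '[{"grip":1,"x":0,"y":0,"z":2,"rx":0,"ry":0,"rz":0},{"grip":1,"x":0,"y":0,"z":2,"rx":0,"ry":0,"rz":0},{"grip":1,"x":0,"y":0,"z":0,"rx":0,"ry":0,"rz":0}]'; python3 -c "
from h import *
rel(.449,.409,.2624,95.45)"
```

```text
time: 14.58
eef_pos: [0.449, 0.4091, 0.2713]
tcp_rot: [0.673, 0.74, -0.0, -0.0]
contact_force: [0.2, -0.6, -1.5]
opening: 0.15
time: 14.83
eef_pos: [0.449, 0.4092, 0.2674]
tcp_rot: [0.673, 0.74, -0.0, -0.0]
contact_force: [-0.0, -0.0, -1.9]
opening: 0.148
t 14.83 pos [0.449  0.4092 0.2674] yaw 95.44 zaxis [-0.001 -0.    -1.   ] F [-0.  -0.  -1.9] T [ 0.01 -0.    0.05] open 0.148 shift mm [-0.2 -0.1  5. ] rz -0.01
```

```bash
python3 -m jog '[{"grip":1,"x":0,"y":0,"z":1.5,"rx":0,"ry":0,"rz":0},{"grip":1,"x":0,"y":0,"z":1.5,"rx":0,"ry":0,"rz":0},{"grip":1,"x":0,"y":0,"z":0,"rx":0,"ry":0,"rz":0}]';python3 -m jog '[{"grip":1,"x":0,"y":0,"z":1,"rx":0,"ry":0,"rz":0},{"grip":1,"x":0,"y":0,"z":1,"rx":0,"ry":0,"rz":0},{"grip":1,"x":0,"y":0,"z":0,"rx":0,"ry":0,"rz":0}]'; python3 -c "
from h import *
rel(.449,.409,.2624,95.45)"
```

```text
time: 15.08
eef_pos: [0.4491, 0.4092, 0.2646]
tcp_rot: [0.673, 0.74, -0.0, -0.0]
contact_force: [-0.9, -1.2, -1.8]
opening: 0.151
time: 15.33
eef_pos: [0.4491, 0.4092, 0.2627]
tcp_rot: [0.673, 0.74, -0.0, -0.0]
contact_force: [-0.5, -0.6, -2.1]
opening: 0.149
t 15.33 pos [0.4491 0.4092 0.2627] yaw 95.45 zaxis [-0. -0. -1.] F [-0.5 -0.6 -2.1] T [-0.01 -0.02  0.07] open 0.149 shift mm [-0.2 -0.1  0.3] rz -0.00
```

```bash
python3 -m jog '[{"grip":1,"x":0,"y":0,"z":1,"rx":0,"ry":0,"rz":0},{"grip":1,"x":0,"y":0,"z":0,"rx":0,"ry":0,"rz":0}]';python3 -m jog '[{"grip":1,"x":0,"y":0,"z":0.7,"rx":0,"ry":0,"rz":0},{"grip":1,"x":0,"y":0,"z":0,"rx":0,"ry":0,"rz":0}]'; python3 -c "
from h import *
rel(.449,.409,.2624,95.45)"
```

```text
time: 15.5
eef_pos: [0.4493, 0.4093, 0.2625]
tcp_rot: [0.673, 0.74, 0.0, 0.0]
contact_force: [-1.0, -0.8, 0.6]
opening: 0.148
time: 15.67
eef_pos: [0.4493, 0.4094, 0.2624]
tcp_rot: [0.673, 0.74, -0.0, 0.0]
contact_force: [-2.7, -2.3, 4.3]
opening: 0.152
t 15.67 pos [0.4493 0.4094 0.2624] yaw 95.45 zaxis [-0. -0. -1.] F [-2.7 -2.3  4.3] T [-0.34  0.45 -0.01] open 0.152 shift mm [-0.3 -0.3  0. ] rz 0.00
```

Seated on the rim at the predicted height. Release and rise.

```bash
python3 -m jog '[{"grip":0.6,"x":0,"y":0,"z":-0.7,"rx":0,"ry":0,"rz":0},{"grip":0.3,"x":0,"y":0,"z":0,"rx":0,"ry":0,"rz":0},{"grip":0,"x":0,"y":0,"z":0,"rx":0,"ry":0,"rz":0},{"grip":0,"x":0,"y":0,"z":0,"rx":0,"ry":0,"rz":0},{"grip":0,"x":0,"y":0,"z":-10,"rx":0,"ry":0,"rz":0},{"grip":0,"x":0,"y":0,"z":-25,"rx":0,"ry":0,"rz":0},{"grip":0,"x":0,"y":0,"z":-35,"rx":0,"ry":0,"rz":0},{"grip":0,"x":0,"y":0,"z":-35,"rx":0,"ry":0,"rz":0}]';python3 -m jog '[{"grip":0,"x":-20,"y":0,"z":-10,"rx":0,"ry":0,"rz":3.5},{"grip":0,"x":-30,"y":10,"z":0,"rx":0,"ry":0,"rz":6},{"grip":0,"x":-30,"y":15,"z":0,"rx":0,"ry":0,"rz":6},{"grip":0,"x":-30,"y":15,"z":0,"rx":0,"ry":0,"rz":6},{"grip":0,"x":-30,"y":15,"z":0,"rx":0,"ry":0,"rz":0}]'; python3 -c "
from h import *
rel(.6045,.160,.32,73.5)
c=snap('scene','10');t=snap('top','10')
cropc(c,300,160,200,150,4,'s10',[],60,130);cropc(t,150,170,120,125,6,'t10',[],60,130)
"
```

```text
time: 16.33
eef_pos: [0.4489, 0.409, 0.3675]
tcp_rot: [0.673, 0.74, -0.001, -0.0]
contact_force: [0.8, 0.5, 0.4]
opening: 1.001
time: 16.75
eef_pos: [0.491, 0.2623, 0.3781]
tcp_rot: [0.8, 0.6, 0.001, 0.0]
contact_force: [0.0, 0.6, 0.7]
opening: 0.996
t 16.75 pos [0.491  0.2623 0.3781] yaw 73.77 zaxis [ 0.002  0.001 -1.   ] F [0.  0.6 0.7] T [-0.05 -0.02  0.03] open 0.996 shift mm [-66.6 137.5  58.3] rz 0.27
```

View pics/s10.png

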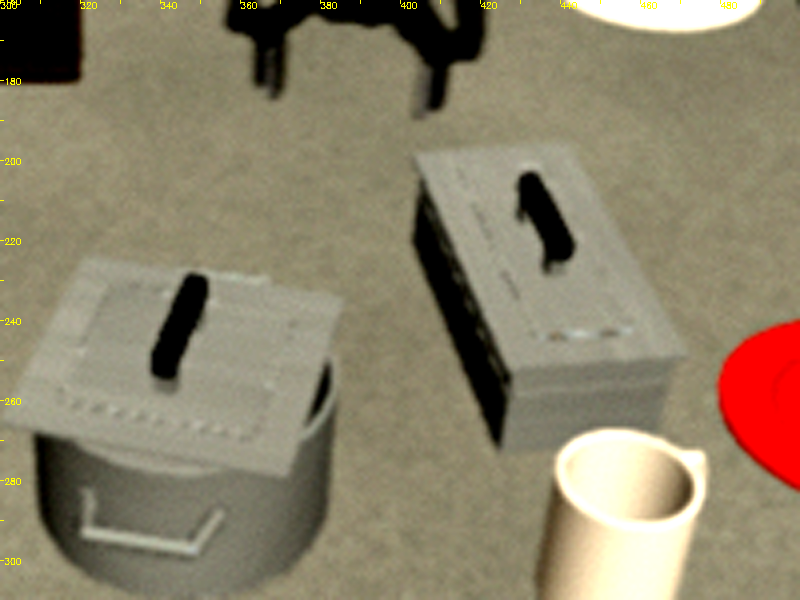

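View pics/t10.png

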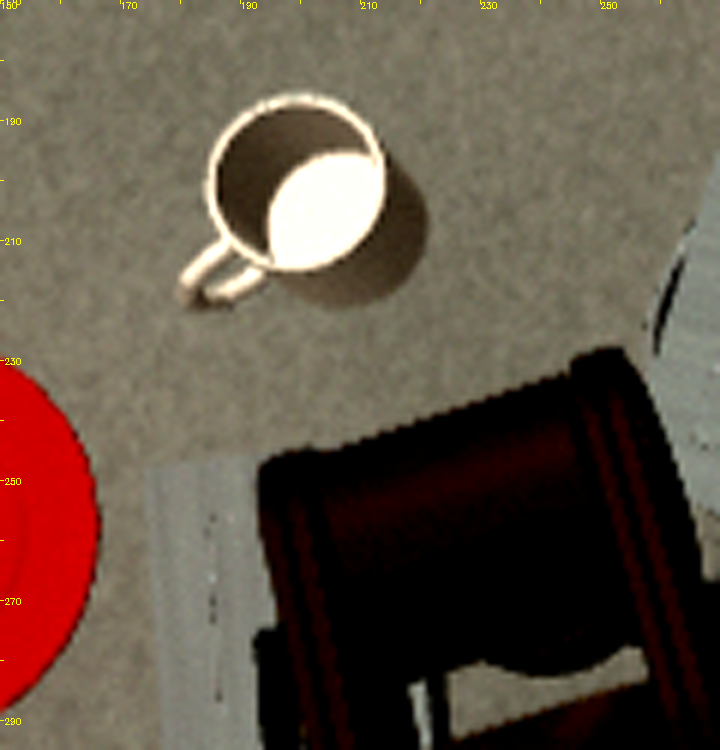

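```bash
python3 -m jog '[{"grip":0,"x":-15,"y":32,"z":0,"rx":0,"ry":0,"rz":0.3},{"grip":0,"x":-17,"y":35,"z":0,"rx":0,"ry":0,"rz":0},{"grip":0,"x":-17,"y":35,"z":5,"rx":0,"ry":0,"rz":0},{"grip":0,"x":-17,"y":35,"z":10,"rx":0,"ry":0,"rz":0},{"grip":0,"x":0,"y":0,"z":15,"rx":0,"ry":0,"rz":0},{"grip":0,"x":0,"y":0,"z":0,"rx":0,"ry":0,"rz":0}]'; python3 -m jog '[{"grip":0,"x":0,"y":0,"z":0,"rx":0,"ry":0,"rz":0}]'; python3 -c "
from h import *
rel(.605,.160,.297,73.5)
"
```

```text
time: 17.35
eef_pos: [0.604, 0.1605, 0.344]
tcp_rot: [0.801, 0.598, -0.002, -0.001]
contact_force: [-0.9, 0.7, -1.3]
opening: 1.001
time: 17.43
eef_pos: [0.6033, 0.1621, 0.346]
tcp_rot: [0.801, 0.599, -0.001, -0.001]
contact_force: [-0.2, 0.2, -0.0]
opening: 0.997
t 17.43 pos [0.6033 0.1621 0.346 ] yaw 73.64 zaxis [-0.003  0.    -1.   ] F [-0.2  0.2 -0. ] T [0.02 0.01 0.05] open 0.997 shift mm [-1.5  2.4 49. ] rz 0.14
```

```bash
python3 -m jog '[{"grip":0,"x":-1.5,"y":2,"z":8,"rx":0,"ry":0,"rz":0},{"grip":0,"x":0,"y":0,"z":12,"rx":0,"ry":0,"rz":0},{"grip":0,"x":0,"y":0,"z":12,"rx":0,"ry":0,"rz":0},{"grip":0,"x":0,"y":0,"z":10,"rx":0,"ry":0,"rz":0},{"grip":0,"x":0,"y":0,"z":5,"rx":0,"ry":0,"rz":0},{"grip":0,"x":0,"y":0,"z":0,"rx":0,"ry":0,"rz":0}]'; python3 -c "
from h import *
rel(.605,.160,.297,73.5)
c=snap('scene','11');cropc(c,280,140,120,130,5,'s11',[],20,130)
"
```

```text
time: 17.93
eef_pos: [0.6042, 0.16, 0.2974]
tcp_rot: [0.8, 0.6, -0.002, -0.001]
contact_force: [-0.1, -0.6, -0.0]
opening: 0.996
t 17.93 pos [0.6042 0.16   0.2974] yaw 73.67 zaxis [-0.004 -0.    -1.   ] F [-0.1 -0.6 -0. ] T [ 0.01  0.05 -0.  ] open 0.996 shift mm [0.2 0.8 0.4] rz 0.17
```

View pics/s11.png

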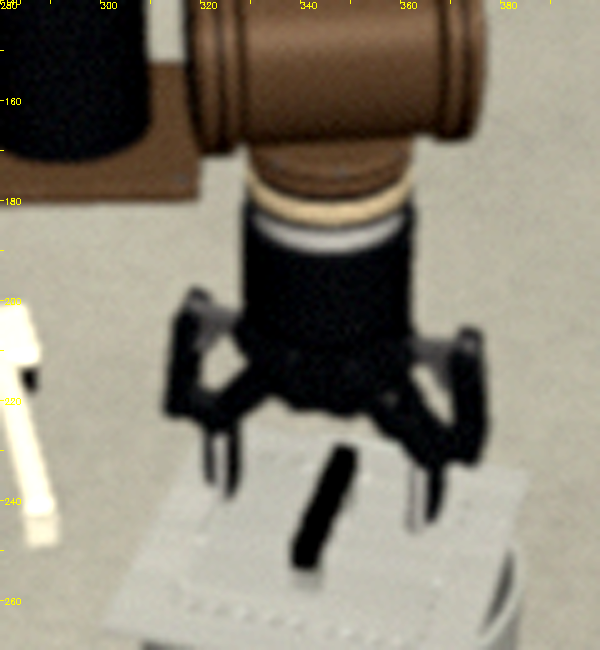

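```bash
python3 -m jog '[{"grip":0.5,"x":0,"y":0.5,"z":0,"rx":0,"ry":0,"rz":0},{"grip":1,"x":0,"y":0,"z":0,"rx":0,"ry":0,"rz":0},{"grip":1,"x":0,"y":0,"z":0,"rx":0,"ry":0,"rz":0},{"grip":1,"x":0,"y":0,"z":0,"rx":0,"ry":0,"rz":0},{"grip":1,"x":0,"y":0,"z":0,"rx":0,"ry":0,"rz":0},{"grip":1,"x":0,"y":0,"z":0,"rx":0,"ry":0,"rz":0},{"grip":1,"x":0,"y":0,"z":0,"rx":0,"ry":0,"rz":0},{"grip":1,"x":0,"y":0,"z":0,"rx":0,"ry":0,"rz":0}]' 60; python3 -c "
from h import *
rel(.605,.160,.297,73.5)
t=load('top','10');print(back(t,[[355,152],[371,137]],.18),back(t,[[357,165]],.0))
"; python3 -m jog '[{"grip":1,"x":0,"y":0,"z":-4,"rx":0,"ry":0,"rz":0},{"grip":1,"x":0,"y":0,"z":-8,"rx":0,"ry":0,"rz":0},{"grip":1,"x":0,"y":0,"z":-14,"rx":0,"ry":0,"rz":0},{"grip":1,"x":0,"y":0,"z":-20,"rx":0,"ry":0,"rz":0},{"grip":1,"x":0,"y":0,"z":-20,"rx":0,"ry":0,"rz":0},{"grip":1,"x":0,"y":0,"z":-20,"rx":0,"ry":0,"rz":0},{"grip":1,"x":0,"y":0,"z":-12,"rx":0,"ry":0,"rz":0},{"grip":1,"x":0,"y":0,"z":-5,"rx":0,"ry":0,"rz":0}]'; python3 -c "
from h import *
rel(.54,.15,.39,91)
c=snap('scene','12');crop(c,180,130,200,150,4,'s12')
c=snap('top','12');cropc(c,370,190,90,100,7,'t12',[],50,140)
"
```

```text
time: 18.65
eef_pos: [0.6057, 0.1596, 0.3005]
tcp_rot: [0.801, 0.599, 0.0, 0.0]
contact_force: [-0.2, 0.6, 1.9]
opening: 0.151
t 18.65 pos [0.6057 0.1596 0.3005] yaw 73.64 zaxis [ 0.001 -0.    -1.   ] F [-0.2  0.6  1.9] T [-0.02  0.06 -0.03] open 0.151 shift mm [ 0.1 -0.8  3.5] rz 0.14
[[ 0.78216308 -0.00251587  0.18      ]
 [ 0.82093984 -0.04466159  0.18      ]] [[ 0.80589452 -0.02496663  0.        ]]
time: 19.32
eef_pos: [0.6059, 0.1597, 0.4067]
tcp_rot: [0.8, 0.599, 0.002, 0.001]
contact_force: [-0.5, 0.6, -1.8]
opening: 0.15
t 19.32 pos [0.6059 0.1597 0.4067] yaw 73.65 zaxis [ 0.005  0.    -1.   ] F [-0.5  0.6 -1.8] T [-0.01 -0.03  0.03] open 0.150 shift mm [-27.9 -60.6  16.3] rz -17.35
```

View pics/s12.png

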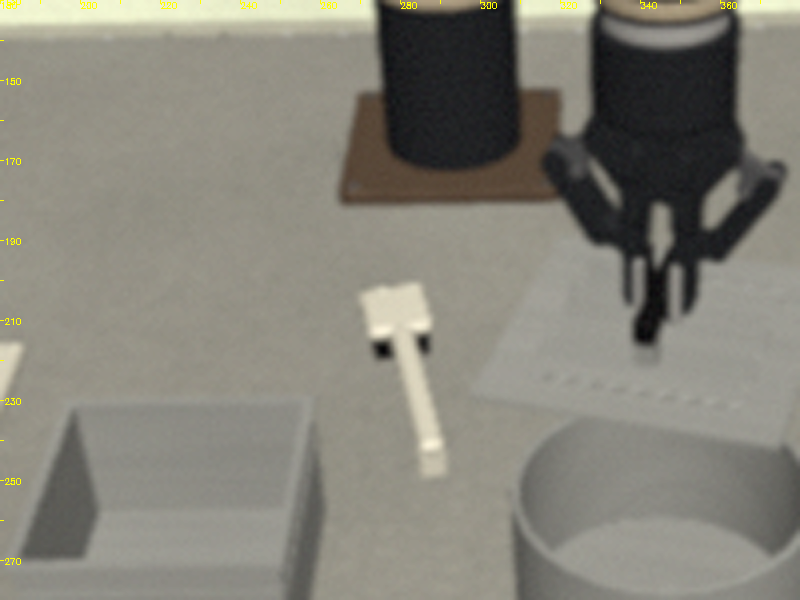

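View pics/t12.png

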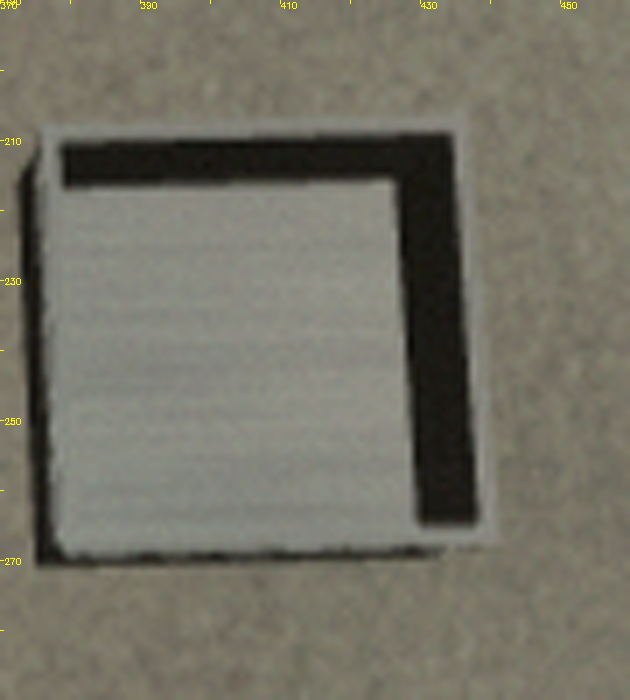

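```bash
python3 - <<'E'
from h import *
c=load('top','12');s=load('scene','12')
p,r=fitrect(c,unc([(62,145),(453,135),(480,524)],370,190,7),.095,.150,.150,[.57,-.14,.02]);print(p,np.degrees(p[2]),r)
p2,r2=fitrect(c,unc([(42,130),(463,120),(497,543)],370,190,7),.095,.164,.164,[.57,-.14,.02]);print(p2,np.degrees(p2[2]),r2)
o=[(rect(*p[:2],.095,p[2],.150,.150),(0,255,0)),(rect(*p[:2],.095,p[2],.164,.164),(0,0,255))]
cropc(c,370,190,90,100,7,'t12b',o,50,140);cropc(s,170,200,110,120,6,'s12b',o,50,140)
E
```

```text
[ 0.57466952 -0.1415883   0.0020518 ] 0.11755975136440056 0.2378459222901323
[ 0.5738044  -0.14023548  0.00405595] 0.23238859404397053 0.46209327490981883
```

View pics/t12b.png

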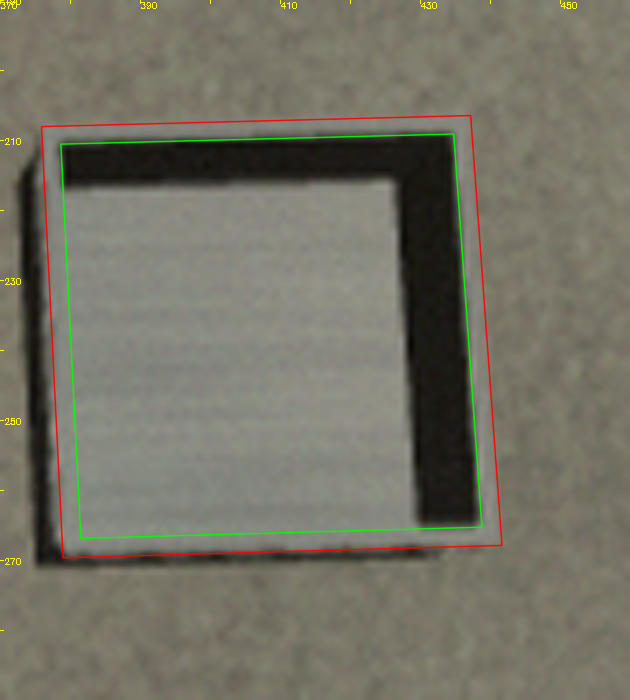

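View pics/s12b.png

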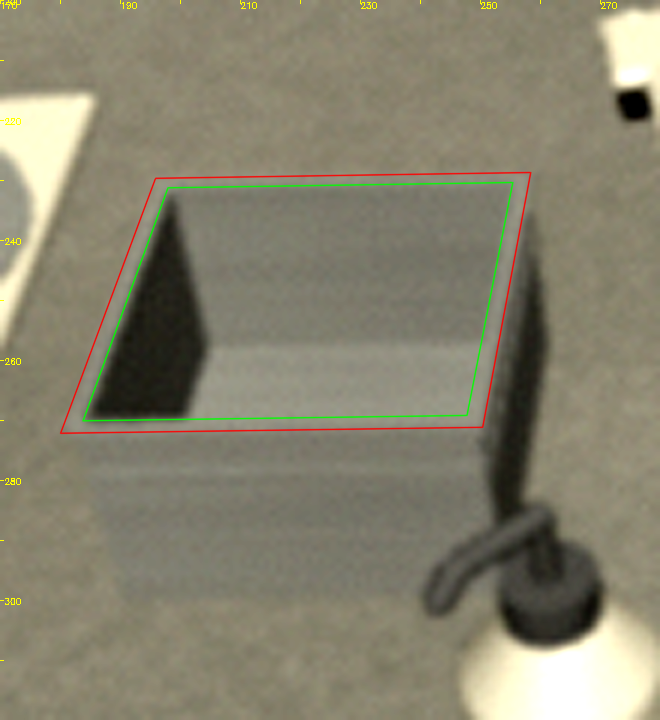

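```bash
python3 -m jog '[{"grip":1,"x":0,"y":0,"z":0,"rx":0,"ry":0,"rz":-5},{"grip":1,"x":0,"y":0,"z":0,"rx":0,"ry":0,"rz":-6},{"grip":1,"x":-10,"y":0,"z":0,"rx":0,"ry":0,"rz":-5.55},{"grip":1,"x":-25,"y":-4,"z":0,"rx":0,"ry":0,"rz":0},{"grip":1,"x":-32,"y":-4,"z":0,"rx":0,"ry":0,"rz":0},{"grip":1,"x":-32,"y":-4,"z":0,"rx":0,"ry":0,"rz":0},{"grip":1,"x":-32,"y":-4,"z":0,"rx":0,"ry":0,"rz":0},{"grip":1,"x":-32,"y":-4,"z":0,"rx":0,"ry":0,"rz":0}]'; python3 -m jog '[{"grip":1,"x":-32,"y":-4,"z":0,"rx":0,"ry":0,"rz":0},{"grip":1,"x":-32,"y":-4,"z":0,"rx":0,"ry":0,"rz":0},{"grip":1,"x":-32,"y":-4,"z":0,"rx":0,"ry":0,"rz":0},{"grip":1,"x":-25,"y":0,"z":0,"rx":0,"ry":0,"rz":0},{"grip":1,"x":-10,"y":0,"z":5,"rx":0,"ry":0,"rz":0},{"grip":1,"x":-5,"y":0,"z":15,"rx":0,"ry":0,"rz":0},{"grip":1,"x":0,"y":0,"z":15,"rx":0,"ry":0,"rz":0},{"grip":1,"x":0,"y":0,"z":0,"rx":0,"ry":0,"rz":0}]'; python3 -c "
from h import *
rel(.5742,-.1405,.2905,90.2)"
```

```text
time: 20.08
eef_pos: [0.5843, -0.0045, 0.4007]
tcp_rot: [0.706, 0.708, -0.001, -0.001]
contact_force: [0.8, -0.6, -2.9]
opening: 0.147
time: 20.75
eef_pos: [0.5723, -0.139, 0.3623]
tcp_rot: [0.706, 0.708, -0.002, -0.005]
contact_force: [-1.1, 0.6, -4.8]
opening: 0.149
t 20.75 pos [ 0.5723 -0.139   0.3623] yaw 90.15 zaxis [-0.009  0.004 -1.   ] F [-1.1  0.6 -4.8] T [ 0.05  0.06 -0.02] open 0.149 shift mm [-1.8  2.6 71.7] rz -0.05
```

```bash
python3 -m jog '[{"grip":1,"x":-1,"y":1.5,"z":10,"rx":0,"ry":0,"rz":0},{"grip":1,"x":0,"y":0,"z":17,"rx":0,"ry":0,"rz":0},{"grip":1,"x":0,"y":0,"z":17,"rx":0,"ry":0,"rz":0},{"grip":1,"x":0,"y":0,"z":10,"rx":0,"ry":0,"rz":0},{"grip":1,"x":0,"y":0,"z":5,"rx":0,"ry":0,"rz":0},{"grip":1,"x":0,"y":0,"z":2,"rx":0,"ry":0,"rz":0},{"grip":1,"x":0,"y":0,"z":0,"rx":0,"ry":0,"rz":0}]'; python3 -c "
from h import *
rel(.5742,-.1405,.2905,90.2)
p=get_state()['eef_pos'];z=p[2]-.1955+.009
c=snap('scene','13');t=snap('top','13')
o=[(rect(*p[:2],z,.0035,.168,.168),(0,255,0)),(rect(.5742,-.1405,.095,.0035,.164,.164),(0,0,255))]
cropc(c,170,180,110,120,6,'s13',[],50,140);cropc(t,360,180,100,110,7,'t13',[],50,140)
cropc(c,170,180,110,120,6,'s13b',o,50,140);cropc(t,360,180,100,110,7,'t13b',o,50,140)
im=np.hstack([cv2.resize(cv2.imread(f'pics/{n}.png'),(400,440)) for n in('s13','s13b')]);cv2.imwrite('pics/s13c.png',im)
"
```

```text
time: 21.33
eef_pos: [0.5753, -0.1402, 0.3069]
tcp_rot: [0.706, 0.708, 0.0, -0.0]
contact_force: [-0.4, -0.4, -3.5]
opening: 0.15
t 21.33 pos [ 0.5753 -0.1402  0.3069] yaw 90.22 zaxis [-0.  0. -1.] F [-0.4 -0.4 -3.5] T [ 0.05 -0.02 -0.07] open 0.150 shift mm [-0.3 -1.1 16.4] rz 0.02
```

View pics/s13b.png

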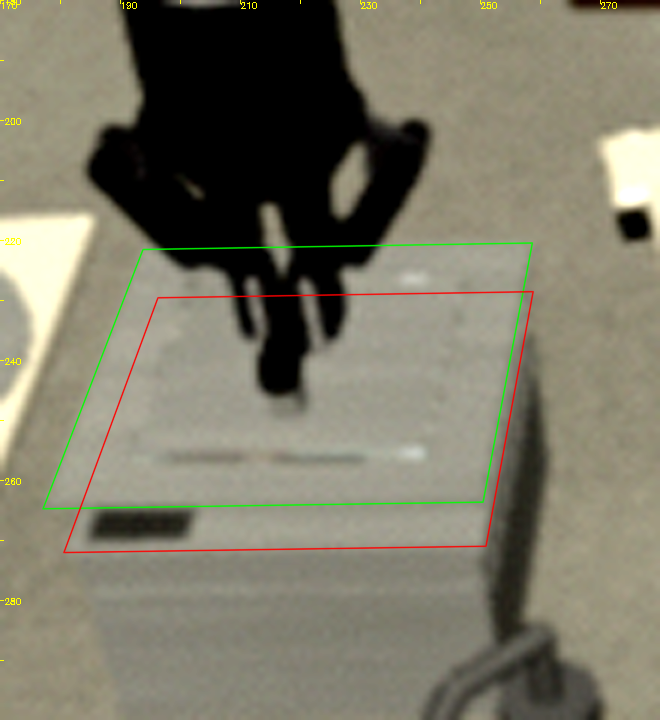

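View pics/t13b.png

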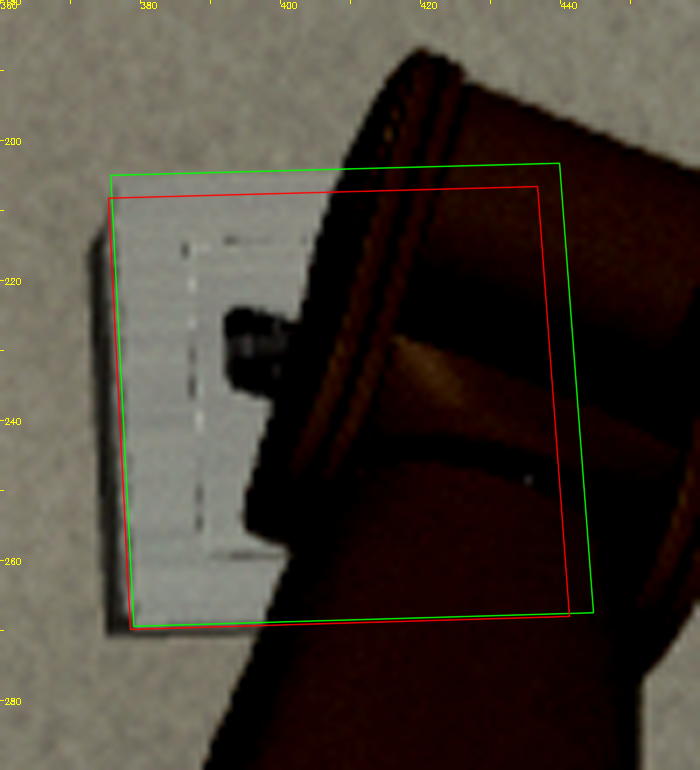

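View pics/s13.png

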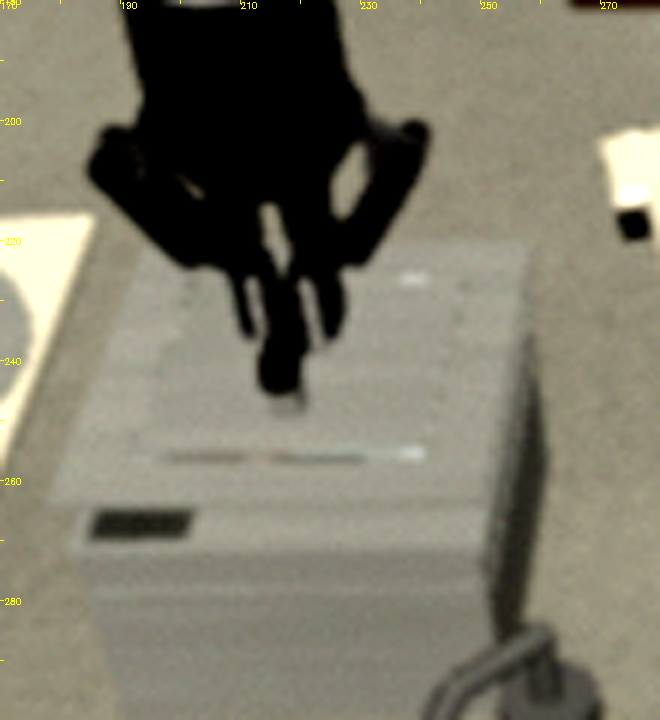

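```bash
python3 -m jog '[{"grip":1,"x":0,"y":-0.5,"z":4,"rx":0,"ry":0,"rz":0},{"grip":1,"x":0,"y":0,"z":5,"rx":0,"ry":0,"rz":0},{"grip":1,"x":0,"y":0,"z":3,"rx":0,"ry":0,"rz":0},{"grip":1,"x":0,"y":0,"z":2,"rx":0,"ry":0,"rz":0},{"grip":1,"x":0,"y":0,"z":0,"rx":0,"ry":0,"rz":0}]'; python3 -m jog '[{"grip":1,"x":0,"y":0,"z":1.5,"rx":0,"ry":0,"rz":0},{"grip":1,"x":0,"y":0,"z":1.5,"rx":0,"ry":0,"rz":0},{"grip":1,"x":0,"y":0,"z":0,"rx":0,"ry":0,"rz":0}]';python3 -m jog '[{"grip":1,"x":0,"y":0,"z":1.5,"rx":0,"ry":0,"rz":0},{"grip":1,"x":0,"y":0,"z":0,"rx":0,"ry":0,"rz":0}]'; python3 -c "
from h import *
rel(.5742,-.1405,.2845,90.2)"
```

```text
time: 21.85
eef_pos: [0.5743, -0.1403, 0.292]
tcp_rot: [0.706, 0.708, -0.0, -0.001]
contact_force: [-0.4, -0.0, -3.9]
opening: 0.15
time: 22.1
eef_pos: [0.5746, -0.1404, 0.2896]
tcp_rot: [0.706, 0.708, -0.0, -0.0]
contact_force: [-0.3, -0.4, -3.1]
opening: 0.148
time: 22.27
eef_pos: [0.5746, -0.1404, 0.2882]
tcp_rot: [0.706, 0.708, -0.0, -0.0]
contact_force: [0.4, 0.4, -3.3]
opening: 0.149
t 22.27 pos [ 0.5746 -0.1404  0.2882] yaw 90.20 zaxis [-0.  0. -1.] F [ 0.4  0.4 -3.3] T [-0.02 -0.02  0.02] open 0.149 shift mm [-0.1 -0.4  3.7] rz -0.00
```

No contact below step height, so the step is entering the mouth. I keep going down.

```bash
python3 -m jog '[{"grip":1,"x":0,"y":0,"z":1.3,"rx":0,"ry":0,"rz":0},{"grip":1,"x":0,"y":0,"z":1,"rx":0,"ry":0,"rz":0},{"grip":1,"x":0,"y":0,"z":0,"rx":0,"ry":0,"rz":0}]'; python3 -m jog '[{"grip":1,"x":0,"y":0,"z":0.8,"rx":0,"ry":0,"rz":0},{"grip":1,"x":0,"y":0,"z":0,"rx":0,"ry":0,"rz":0}]';python3 -m jog '[{"grip":1,"x":0,"y":0,"z":0.7,"rx":0,"ry":0,"rz":0},{"grip":1,"x":0,"y":0,"z":0,"rx":0,"ry":0,"rz":0}]'; python3 -c "
from h import *
rel(.5742,-.1405,.2845,90.2)"
```

```text
time: 22.52
eef_pos: [0.5745, -0.1403, 0.2859]
tcp_rot: [0.706, 0.708, -0.0, -0.0]
contact_force: [-0.0, -0.2, -3.0]
opening: 0.15
time: 22.68
eef_pos: [0.5746, -0.1404, 0.2852]
tcp_rot: [0.706, 0.708, -0.0, -0.0]
contact_force: [0.1, 0.3, -3.2]
opening: 0.15
time: 22.85
eef_pos: [0.5746, -0.1404, 0.2845]
tcp_rot: [0.706, 0.708, 0.0, -0.0]
contact_force: [-0.4, 0.4, -3.0]
opening: 0.146
t 22.85 pos [ 0.5746 -0.1404  0.2845] yaw 90.19 zaxis [ 0.  0. -1.] F [-0.4  0.4 -3. ] T [-0.01 -0.02  0.01] open 0.146 shift mm [-0.1 -0.4  0. ] rz -0.01
```

```bash
python3 -m jog '[{"grip":1,"x":0,"y":0,"z":0.7,"rx":0,"ry":0,"rz":0},{"grip":1,"x":0,"y":0,"z":0,"rx":0,"ry":0,"rz":0}]'; python3 -m jog '[{"grip":1,"x":0,"y":0,"z":0.6,"rx":0,"ry":0,"rz":0},{"grip":1,"x":0,"y":0,"z":0,"rx":0,"ry":0,"rz":0}]'; python3 -c "
from h import *
rel(.5742,-.1405,.2845,90.2)"
```

```text
time: 23.02
eef_pos: [0.5747, -0.1404, 0.2845]
tcp_rot: [0.706, 0.708, -0.0, 0.0]
contact_force: [-2.2, -0.2, -0.7]
opening: 0.144
time: 23.18
eef_pos: [0.5747, -0.1404, 0.2845]
tcp_rot: [0.706, 0.708, -0.0, -0.0]
contact_force: [-3.9, 0.6, 4.2]
opening: 0.152
t 23.18 pos [ 0.5747 -0.1404  0.2845] yaw 90.20 zaxis [-0. -0. -1.] F [-3.9  0.6  4.2] T [0.29 0.64 0.02] open 0.152 shift mm [-0.1 -0.5 -0. ] rz 0.00
```

```bash
python3 -m jog '[{"grip":0.6,"x":0,"y":0,"z":-0.7,"rx":0,"ry":0,"rz":0},{"grip":0.3,"x":0,"y":0,"z":0,"rx":0,"ry":0,"rz":0},{"grip":0,"x":0,"y":0,"z":0,"rx":0,"ry":0,"rz":0},{"grip":0,"x":0,"y":0,"z":0,"rx":0,"ry":0,"rz":0},{"grip":0,"x":0,"y":0,"z":-10,"rx":0,"ry":0,"rz":0},{"grip":0,"x":0,"y":0,"z":-25,"rx":0,"ry":0,"rz":0},{"grip":0,"x":0,"y":0,"z":-30,"rx":0,"ry":0,"rz":0},{"grip":0,"x":-15,"y":-5,"z":-15,"rx":0,"ry":0,"rz":0}]';python3 -m jog '[{"grip":0,"x":-30,"y":-16,"z":0,"rx":0,"ry":0,"rz":0},{"grip":0,"x":-33,"y":-16,"z":0,"rx":0,"ry":0,"rz":0},{"grip":0,"x":-33,"y":-16,"z":0,"rx":0,"ry":0,"rz":0},{"grip":0,"x":-33,"y":-16,"z":0,"rx":0,"ry":0,"rz":0},{"grip":0,"x":-33,"y":-16,"z":0,"rx":0,"ry":0,"rz":0},{"grip":0,"x":-33,"y":-16,"z":5,"rx":0,"ry":0,"rz":0},{"grip":0,"x":-33,"y":-16,"z":10,"rx":0,"ry":0,"rz":0},{"grip":0,"x":-20,"y":-10,"z":20,"rx":0,"ry":0,"rz":0}]'; python3 -c "
from h import *
rel(.4415,-.4105,.26,90)
c=snap('scene','14');t=snap('top','14')
cropc(c,60,160,200,150,4,'s14',[],50,140);cropc(t,240,170,200,130,4,'t14',[],50,140)
for n,cam,b in(('s',c,(125,200,160,260)),('t',t,(480,260,530,310))):
    try: print(n,back(cam,dark(cam,*b)[0],.021+.022))
    except Exception as e: print(e)
"
```

```text
time: 23.85
eef_pos: [0.5707, -0.1542, 0.3684]
tcp_rot: [0.705, 0.709, 0.001, 0.002]
contact_force: [0.2, -0.1, 0.7]
opening: 0.998
time: 24.52
eef_pos: [0.4475, -0.4074, 0.3327]
tcp_rot: [0.707, 0.708, -0.001, 0.004]
contact_force: [0.7, -0.2, 0.6]
opening: 0.999
t 24.52 pos [ 0.4475 -0.4074  0.3327] yaw 90.08 zaxis [ 0.004 -0.007 -1.   ] F [ 0.7 -0.2  0.6] T [-0.05  0.02 -0.08] open 0.999 shift mm [-2.5 -6.4 72.7] rz 0.08
s [[ 0.43895766 -0.41060909  0.043     ]]
t [[ 0.4490544  -0.43731359  0.043     ]]
```

View pics/s14.png

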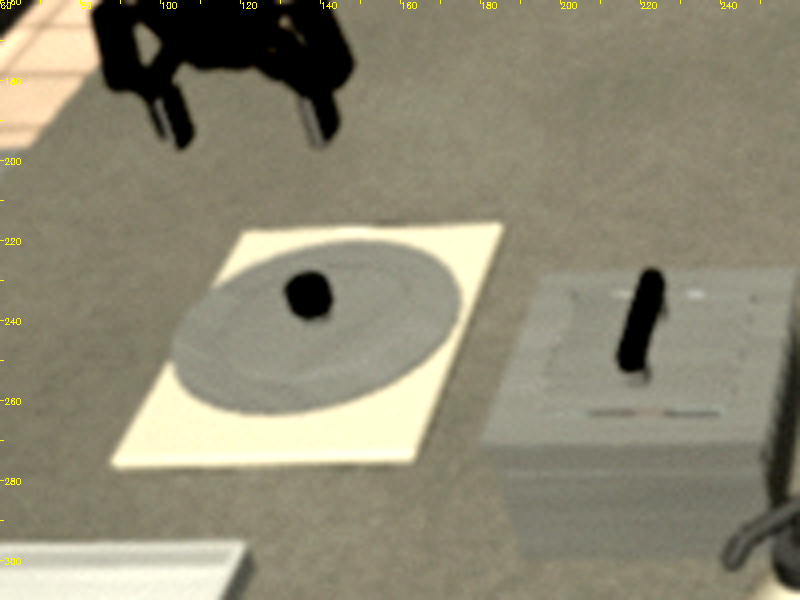

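View pics/t14.png

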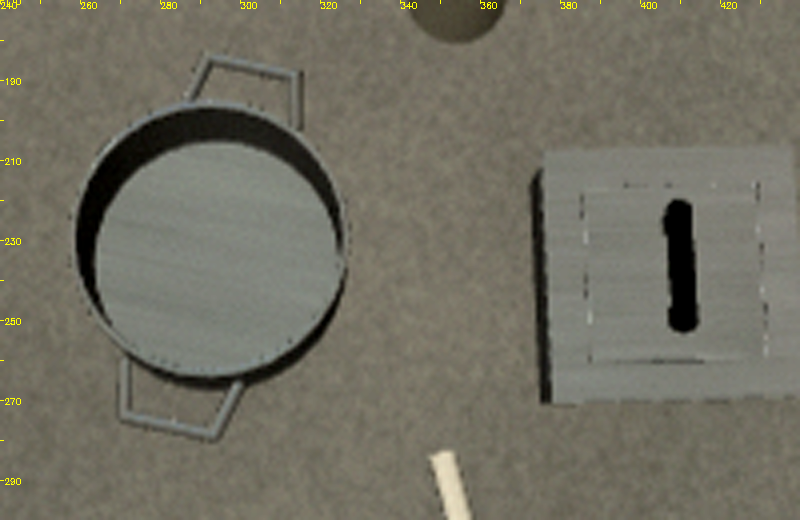

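```bash
python3 -m jog '[{"grip":0,"x":-2,"y":-4,"z":15,"rx":0,"ry":0,"rz":0},{"grip":0,"x":-1,"y":-2,"z":25,"rx":0,"ry":0,"rz":0},{"grip":0,"x":0,"y":0,"z":25,"rx":0,"ry":0,"rz":0},{"grip":0,"x":0,"y":0,"z":25,"rx":0,"ry":0,"rz":0},{"grip":0,"x":0,"y":0,"z":15,"rx":0,"ry":0,"rz":0},{"grip":0,"x":0,"y":0,"z":8,"rx":0,"ry":0,"rz":0},{"grip":0,"x":0,"y":0,"z":4,"rx":0,"ry":0,"rz":0},{"grip":0,"x":0,"y":0,"z":0,"rx":0,"ry":0,"rz":0}]'; python3 - <<'E'
from h import *
rel(.4415,-.4105,.204,90)
t=load('top','14');s=load('scene','14')
u=unc([(75,235),(212,100),(347,235),(107,153),(313,153)],240,170,4)
P=back(t,u,.105)[:,:2]
r=least_squares(lambda p:np.hypot(*(P-p).T)-.092,[.6,.16]);print(r.x,r.fun*1000)
o=[(circ(*r.x,.105,.092),(0,0,255)),(circ(*r.x,.105,.087),(0,255,0))]
cropc(t,250,190,90,90,8,'t14b',o,50,140);cropc(s,300,200,100,110,7,'s14b',o,50,140)
E
```

```text
time: 25.28
eef_pos: [0.443, -0.4065, 0.2122]
tcp_rot: [0.706, 0.709, 0.0, -0.0]
contact_force: [-0.2, 0.2, 0.6]
opening: 0.999
t 25.28 pos [ 0.443  -0.4065  0.2122] yaw 90.24 zaxis [ 0.  0. -1.] F [-0.2  0.2  0.6] T [ 0.06  0.   -0.08] open 0.999 shift mm [-4.  -1.5  8.2] rz 0.24
[0.59963892 0.16222921] [-3.56044755  3.03864356 -2.77131837 -1.52615326 -2.60336328]
```

View pics/t14b.png

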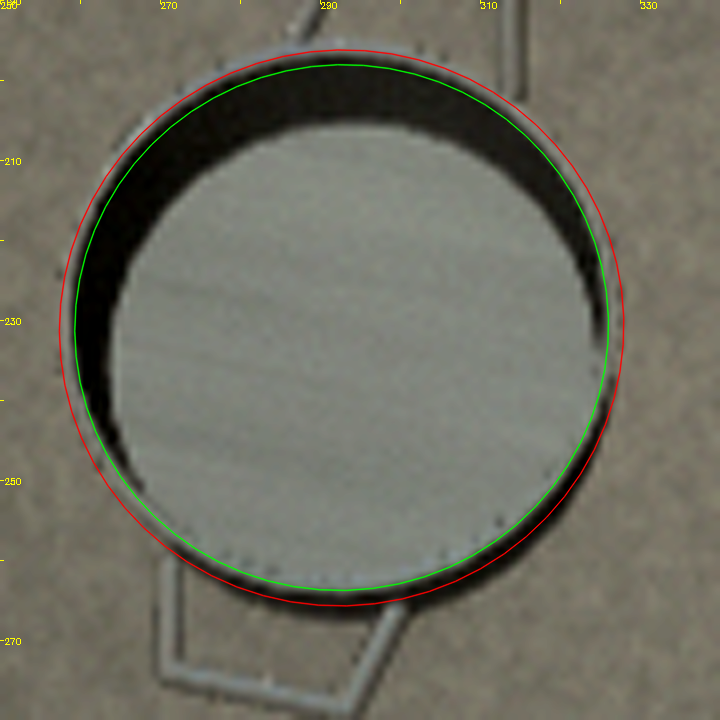

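View pics/s14b.png

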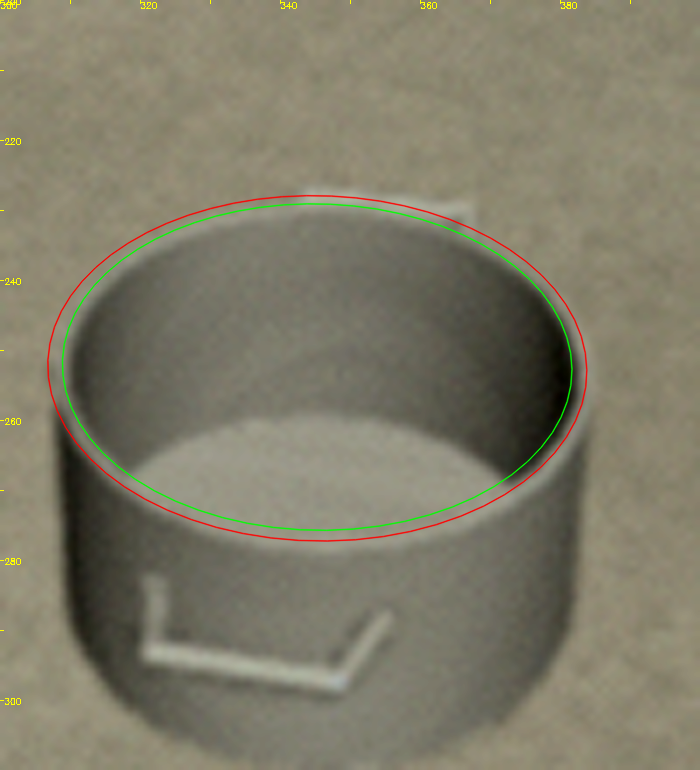

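```bash
python3 -m jog '[{"grip":0,"x":-2,"y":-1,"z":4,"rx":0,"ry":0,"rz":0},{"grip":0,"x":-1.5,"y":0,"z":3,"rx":0,"ry":0,"rz":0},{"grip":0,"x":0,"y":0,"z":0,"rx":0,"ry":0,"rz":0}]'; python3 - <<'E'
from h import *
rel(.4415,-.4105,.204,90)
t=load('top','14');s=load('scene','14')
x=(.6028,.1618)
o=[(circ(*x,.105,.092),(0,0,255)),(circ(*x,.105,.087),(0,255,0))]
cropc(t,250,190,90,90,8,'t14c',o,50,140);cropc(s,300,200,100,110,7,'s14c',o,50,140)
c=snap('scene','15');cropc(c,60,130,120,130,5,'s15',[],20,140)
E
```

```text
time: 25.53
eef_pos: [0.4417, -0.4108, 0.2056]
tcp_rot: [0.706, 0.708, -0.0, 0.001]
contact_force: [0.3, 0.5, -0.4]
opening: 1.002
t 25.53 pos [ 0.4417 -0.4108  0.2056] yaw 90.19 zaxis [ 0.001 -0.001 -1.   ] F [ 0.3  0.5 -0.4] T [0.02 0.04 0.03] open 1.002 shift mm [ 0.3 -0.2  1.6] rz 0.19
```

View pics/t14c.png

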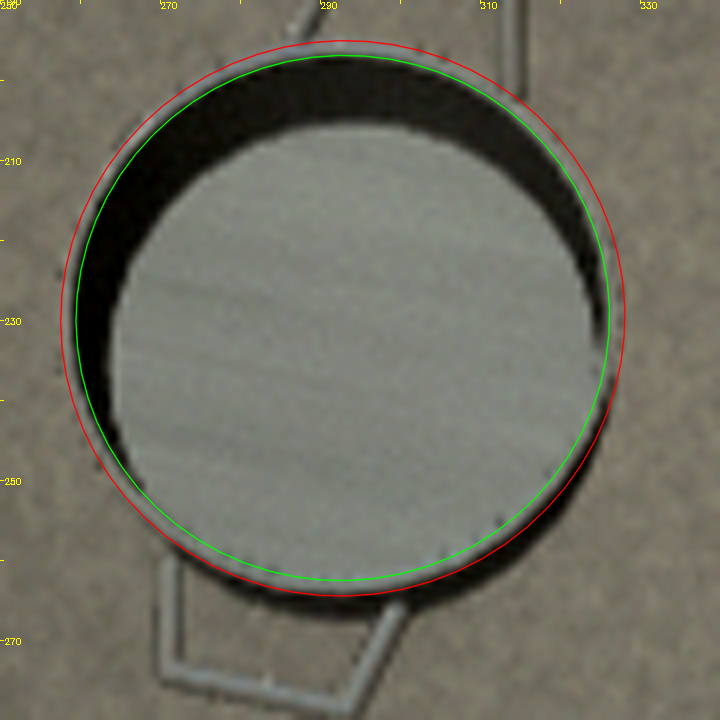

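View pics/s14c.png

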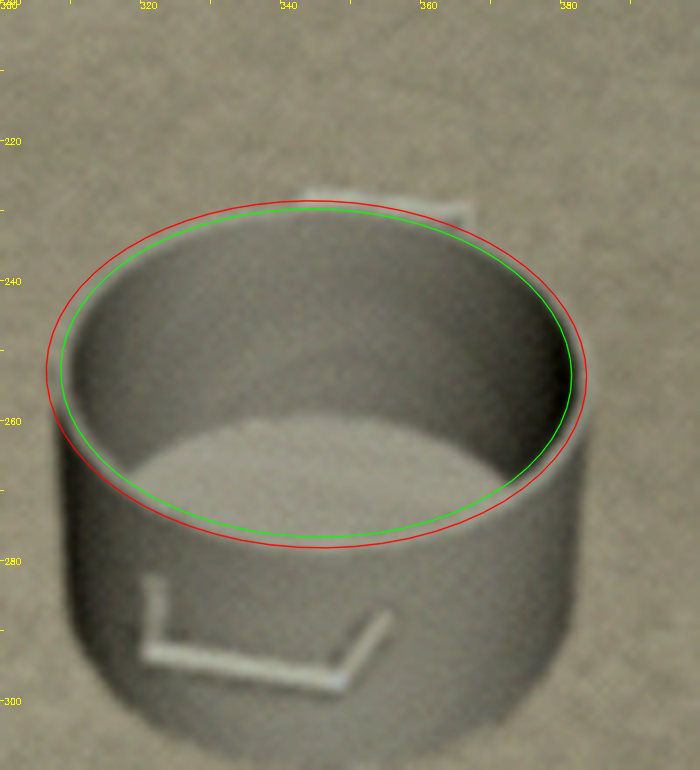

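View pics/s15.png

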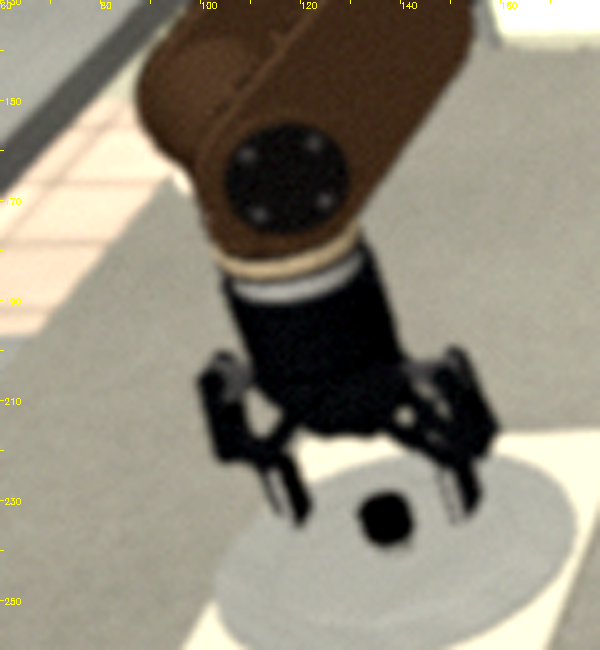

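```bash
python3 -m jog '[{"grip":0.5,"x":0,"y":0,"z":1,"rx":0,"ry":0,"rz":0},{"grip":1,"x":0,"y":0,"z":0,"rx":0,"ry":0,"rz":0},{"grip":1,"x":0,"y":0,"z":0,"rx":0,"ry":0,"rz":0},{"grip":1,"x":0,"y":0,"z":0,"rx":0,"ry":0,"rz":0},{"grip":1,"x":0,"y":0,"z":0,"rx":0,"ry":0,"rz":0},{"grip":1,"x":0,"y":0,"z":0,"rx":0,"ry":0,"rz":0},{"grip":1,"x":0,"y":0,"z":0,"rx":0,"ry":0,"rz":0},{"grip":1,"x":0,"y":0,"z":0,"rx":0,"ry":0,"rz":0}]' 60; python3 -c "
from h import *
rel(.4415,-.4105,.204,90)"; python3 -m jog '[{"grip":1,"x":0,"y":0,"z":-4,"rx":0,"ry":0,"rz":0},{"grip":1,"x":0,"y":0,"z":-10,"rx":0,"ry":0,"rz":0},{"grip":1,"x":0,"y":0,"z":-20,"rx":0,"ry":0,"rz":0},{"grip":1,"x":0,"y":0,"z":-32,"rx":0,"ry":0,"rz":0},{"grip":1,"x":0,"y":0,"z":-32,"rx":0,"ry":0,"rz":0},{"grip":1,"x":0,"y":0,"z":-32,"rx":0,"ry":0,"rz":0},{"grip":1,"x":0,"y":0,"z":-32,"rx":0,"ry":0,"rz":0},{"grip":1,"x":0,"y":0,"z":-24,"rx":0,"ry":0,"rz":0}]'; python3 -c "
from h import *
rel(.6028,.162,.39,90)"
```

```text
time: 26.25
eef_pos: [0.4416, -0.4106, 0.2044]
tcp_rot: [0.706, 0.708, -0.0, 0.0]
contact_force: [-1.2, 0.0, 2.4]
opening: 0.304
t 26.25 pos [ 0.4416 -0.4106  0.2044] yaw 90.20 zaxis [ 0.    -0.001 -1.   ] F [-1.2  0.   2.4] T [-0.07 -0.01  0.03] open 0.304 shift mm [ 0.1 -0.1  0.4] rz 0.20
time: 26.92
eef_pos: [0.4414, -0.41, 0.3931]
tcp_rot: [0.706, 0.708, -0.0, 0.001]
contact_force: [-1.1, -0.2, -2.1]
opening: 0.304
t 26.92 pos [ 0.4414 -0.41    0.3931] yaw 90.21 zaxis [ 0.001 -0.001 -1.   ] F [-1.1 -0.2 -2.1] T [-0.09 -0.09  0.04] open 0.304 shift mm [571.4 163.4   2.4] rz 0.21
```

```bash
python3 -m jog '[{"grip":1,"x":15,"y":4,"z":-2,"rx":0,"ry":0,"rz":0},{"grip":1,"x":25,"y":8,"z":-2,"rx":0,"ry":0,"rz":0},{"grip":1,"x":33,"y":9,"z":0,"rx":0,"ry":0,"rz":0},{"grip":1,"x":33,"y":9,"z":0,"rx":0,"ry":0,"rz":0},{"grip":1,"x":33,"y":9,"z":0,"rx":0,"ry":0,"rz":0},{"grip":1,"x":33,"y":9,"z":0,"rx":0,"ry":0,"rz":0},{"grip":1,"x":33,"y":9,"z":0,"rx":0,"ry":0,"rz":0},{"grip":1,"x":33,"y":9,"z":0,"rx":0,"ry":0,"rz":0}]' && python3 -m jog '[{"grip":1,"x":33,"y":9,"z":0,"rx":0,"ry":0,"rz":0},{"grip":1,"x":33,"y":9,"z":0,"rx":0,"ry":0,"rz":0},{"grip":1,"x":33,"y":9,"z":0,"rx":0,"ry":0,"rz":0},{"grip":1,"x":33,"y":9,"z":0,"rx":0,"ry":0,"rz":0},{"grip":1,"x":33,"y":9,"z":0,"rx":0,"ry":0,"rz":0},{"grip":1,"x":33,"y":9,"z":0,"rx":0,"ry":0,"rz":0},{"grip":1,"x":33,"y":9,"z":0,"rx":0,"ry":0,"rz":0},{"grip":1,"x":33,"y":9,"z":0,"rx":0,"ry":0,"rz":0}]';  python3 -c "
from h import *
rel(.6028,.162,.33,90)"
```

```text
time: 27.58
eef_pos: [0.5061, -0.1693, 0.392]
tcp_rot: [0.706, 0.708, -0.0, -0.002]
contact_force: [0.3, 0.1, -3.3]
opening: 0.304
time: 28.25
eef_pos: [0.5768, 0.0947, 0.3919]
tcp_rot: [0.706, 0.708, -0.001, -0.002]
contact_force: [0.9, -0.4, -3.2]
opening: 0.301
t 28.25 pos [0.5768 0.0947 0.3919] yaw 90.22 zaxis [-0.004  0.    -1.   ] F [ 0.9 -0.4 -3.2] T [ 0.01 -0.05  0.04] open 0.301 shift mm [67.2 26.6 61.8] rz 0.22
```

```bash
python3 -m jog '[{"grip":1,"x":28,"y":10,"z":0,"rx":0,"ry":0,"rz":0},{"grip":1,"x":22,"y":10,"z":0,"rx":0,"ry":0,"rz":0},{"grip":1,"x":10,"y":5,"z":5,"rx":0,"ry":0,"rz":0},{"grip":1,"x":3,"y":0,"z":15,"rx":0,"ry":0,"rz":0},{"grip":1,"x":0,"y":0,"z":20,"rx":0,"ry":0,"rz":0},{"grip":1,"x":0,"y":0,"z":15,"rx":0,"ry":0,"rz":0},{"grip":1,"x":0,"y":0,"z":5,"rx":0,"ry":0,"rz":0},{"grip":1,"x":0,"y":0,"z":0,"rx":0,"ry":0,"rz":0}]'; python3 -m jog '[{"grip":1,"x":0,"y":0,"z":0,"rx":0,"ry":0,"rz":0}]'; python3 -c "
from h import *
rel(.6028,.162,.2974,90)"
```

```text
time: 28.92
eef_pos: [0.6012, 0.1551, 0.3303]
tcp_rot: [0.706, 0.708, -0.003, -0.002]
contact_force: [-0.5, 0.4, -4.4]
opening: 0.305
time: 29.0
eef_pos: [0.6023, 0.155, 0.3335]
tcp_rot: [0.706, 0.708, -0.001, -0.0]
contact_force: [-0.4, -0.0, -3.3]
opening: 0.309
t 29.00 pos [0.6023 0.155  0.3335] yaw 90.18 zaxis [-0.001 -0.    -1.   ] F [-0.4 -0.  -3.3] T [ 0.03 -0.03  0.03] open 0.309 shift mm [ 7.   0.6 36.1] rz 0.18
```

```bash
python3 -m jog '[{"grip":1,"x":3.5,"y":0.5,"z":4,"rx":0,"ry":0,"rz":0},{"grip":1,"x":3.5,"y":0,"z":8,"rx":0,"ry":0,"rz":0},{"grip":1,"x":0,"y":0,"z":8,"rx":0,"ry":0,"rz":0},{"grip":1,"x":0,"y":0,"z":3,"rx":0,"ry":0,"rz":0},{"grip":1,"x":0,"y":0,"z":0,"rx":0,"ry":0,"rz":0},{"grip":1,"x":0,"y":0,"z":0,"rx":0,"ry":0,"rz":0}]'; python3 - <<'E'
from h import *
rel(.6028,.162,.2974,90)
p=get_state()['eef_pos'];z=p[2]-.1924+.009
c=snap('scene','16');t=snap('top','16')
o=[(circ(*p[:2],z,.098),(0,255,0)),(circ(.6028,.162,.105,.092),(0,0,255))]
cropc(c,300,190,100,110,7,'s16',[],50,140);cropc(t,250,190,90,90,8,'t16',[],50,140)
cropc(c,300,190,100,110,7,'s16b',o,50,140);cropc(t,250,190,90,90,8,'t16b',o,50,140)
E
```

```text
time: 29.5
eef_pos: [0.603, 0.1622, 0.3105]
tcp_rot: [0.706, 0.708, -0.0, -0.0]
contact_force: [-0.3, -1.1, -2.5]
opening: 0.305
t 29.50 pos [0.603  0.1622 0.3105] yaw 90.20 zaxis [-0.001 -0.    -1.   ] F [-0.3 -1.1 -2.5] T [ 0.01 -0.02  0.02] open 0.305 shift mm [-0.2 -0.1 13.1] rz 0.20
```

View pics/s16b.png

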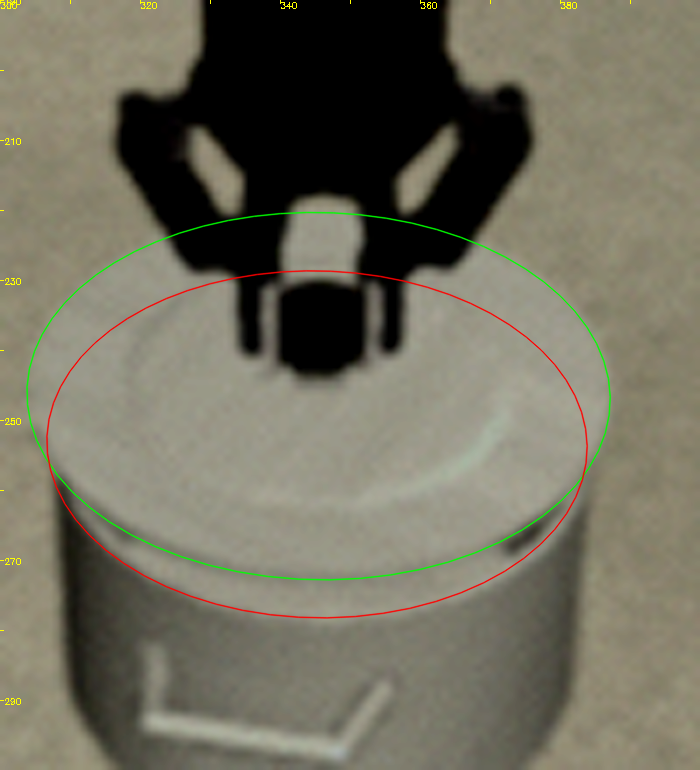

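View pics/t16b.png

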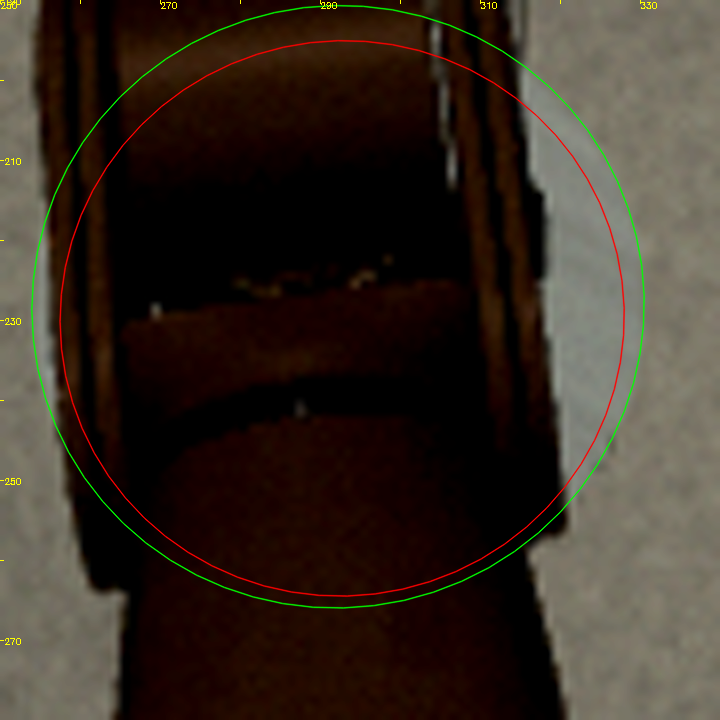

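View pics/s16.png

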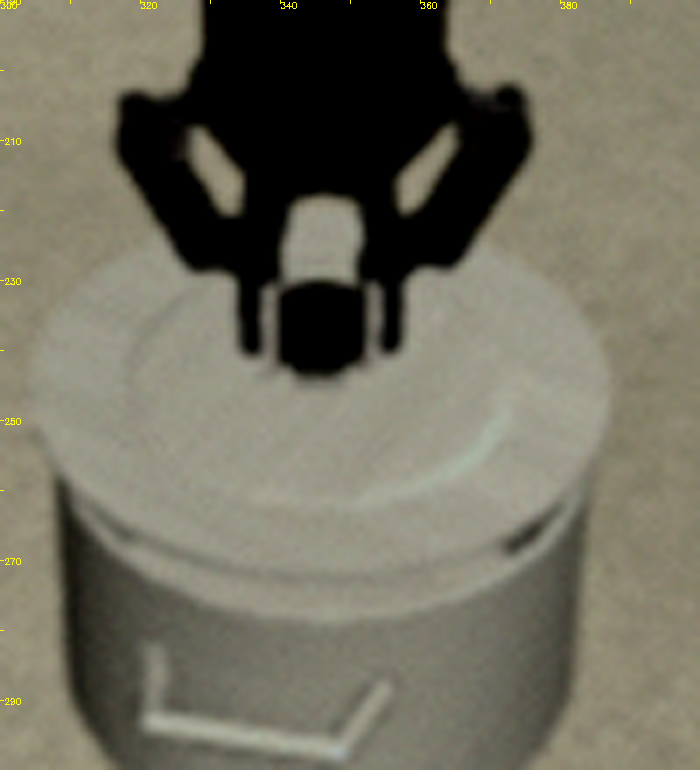

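```bash
python3 -m jog '[{"grip":1,"x":0,"y":0,"z":4,"rx":0,"ry":0,"rz":0},{"grip":1,"x":0,"y":0,"z":4,"rx":0,"ry":0,"rz":0},{"grip":1,"x":0,"y":0,"z":2,"rx":0,"ry":0,"rz":0},{"grip":1,"x":0,"y":0,"z":1,"rx":0,"ry":0,"rz":0},{"grip":1,"x":0,"y":0,"z":0,"rx":0,"ry":0,"rz":0}]'; python3 -m jog '[{"grip":1,"x":0,"y":0,"z":1.5,"rx":0,"ry":0,"rz":0},{"grip":1,"x":0,"y":0,"z":1.5,"rx":0,"ry":0,"rz":0},{"grip":1,"x":0,"y":0,"z":0,"rx":0,"ry":0,"rz":0}]';python3 -m jog '[{"grip":1,"x":0,"y":0,"z":1.5,"rx":0,"ry":0,"rz":0},{"grip":1,"x":0,"y":0,"z":0,"rx":0,"ry":0,"rz":0}]'; python3 -c "
from h import *
rel(.6028,.162,.2914,90)"
```

```text
time: 30.02
eef_pos: [0.6029, 0.1622, 0.2994]
tcp_rot: [0.706, 0.708, -0.0, -0.0]
contact_force: [-0.3, 0.9, -2.9]
opening: 0.304
time: 30.27
eef_pos: [0.603, 0.1622, 0.2968]
tcp_rot: [0.706, 0.708, -0.0, -0.0]
contact_force: [-0.7, -0.5, -3.6]
opening: 0.305
time: 30.43
eef_pos: [0.603, 0.1622, 0.2953]
tcp_rot: [0.706, 0.708, -0.0, -0.0]
contact_force: [-0.2, -0.3, -4.2]
opening: 0.303
t 30.43 pos [0.603  0.1622 0.2953] yaw 90.20 zaxis [-0. -0. -1.] F [-0.2 -0.3 -4.2] T [ 0.01 -0.02 -0.  ] open 0.303 shift mm [-0.2 -0.2  3.9] rz 0.20
```

```bash
python3 -m jog '[{"grip":1,"x":0,"y":0,"z":1.3,"rx":0,"ry":0,"rz":0},{"grip":1,"x":0,"y":0,"z":1,"rx":0,"ry":0,"rz":0},{"grip":1,"x":0,"y":0,"z":0,"rx":0,"ry":0,"rz":0}]'; python3 -m jog '[{"grip":1,"x":0,"y":0,"z":0.8,"rx":0,"ry":0,"rz":0},{"grip":1,"x":0,"y":0,"z":0,"rx":0,"ry":0,"rz":0}]';python3 -m jog '[{"grip":1,"x":0,"y":0,"z":0.7,"rx":0,"ry":0,"rz":0},{"grip":1,"x":0,"y":0,"z":0,"rx":0,"ry":0,"rz":0}]'; python3 -c "
from h import *
rel(.6028,.162,.2914,90)"
```

```text
time: 30.68
eef_pos: [0.603, 0.1622, 0.2929]
tcp_rot: [0.706, 0.708, -0.0, -0.0]
contact_force: [-0.3, -1.0, -3.5]
opening: 0.306
time: 30.85
eef_pos: [0.603, 0.1622, 0.2923]
tcp_rot: [0.706, 0.708, -0.0, -0.0]
contact_force: [0.7, -0.5, -4.2]
opening: 0.306
time: 31.02
eef_pos: [0.603, 0.1622, 0.2916]
tcp_rot: [0.706, 0.708, -0.0, -0.0]
contact_force: [0.1, 0.1, -2.9]
opening: 0.309
t 31.02 pos [0.603  0.1622 0.2916] yaw 90.20 zaxis [-0. -0. -1.] F [ 0.1  0.1 -2.9] T [-0.    0.03  0.01] open 0.309 shift mm [-0.2 -0.2  0.2] rz 0.20
```

```bash
python3 -m jog '[{"grip":1,"x":0,"y":0,"z":0.7,"rx":0,"ry":0,"rz":0},{"grip":1,"x":0,"y":0,"z":0,"rx":0,"ry":0,"rz":0}]'; python3 -m jog '[{"grip":1,"x":0,"y":0,"z":0.5,"rx":0,"ry":0,"rz":0},{"grip":1,"x":0,"y":0,"z":0,"rx":0,"ry":0,"rz":0}]'; python3 -c "
from h import *
rel(.6028,.162,.2914,90)"
```

```text
time: 31.18
eef_pos: [0.6031, 0.1623, 0.2914]
tcp_rot: [0.706, 0.708, -0.0, 0.0]
contact_force: [-0.6, -0.8, -2.1]
opening: 0.303
time: 31.35
eef_pos: [0.6031, 0.1622, 0.2914]
tcp_rot: [0.706, 0.708, -0.0, 0.0]
contact_force: [-2.8, -0.3, 2.2]
opening: 0.303
t 31.35 pos [0.6031 0.1622 0.2914] yaw 90.20 zaxis [-0. -0. -1.] F [-2.8 -0.3  2.2] T [-0.11  0.5  -0.06] open 0.303 shift mm [-0.2 -0.3  0. ] rz 0.20
```

```bash
python3 -m jog '[{"grip":0.6,"x":0,"y":0,"z":-0.5,"rx":0,"ry":0,"rz":0},{"grip":0.3,"x":0,"y":0,"z":0,"rx":0,"ry":0,"rz":0},{"grip":0,"x":0,"y":0,"z":0,"rx":0,"ry":0,"rz":0},{"grip":0,"x":0,"y":0,"z":0,"rx":0,"ry":0,"rz":0},{"grip":0,"x":0,"y":0,"z":-10,"rx":0,"ry":0,"rz":0},{"grip":0,"x":0,"y":0,"z":-25,"rx":0,"ry":0,"rz":0},{"grip":0,"x":0,"y":0,"z":-35,"rx":0,"ry":0,"rz":0},{"grip":0,"x":0,"y":0,"z":-30,"rx":0,"ry":0,"rz":0}]'; python3 -m jog '[{"grip":0,"x":-20,"y":-18,"z":-5,"rx":0,"ry":0,"rz":0},{"grip":0,"x":-25,"y":-20,"z":0,"rx":0,"ry":0,"rz":0},{"grip":0,"x":-25,"y":-20,"z":0,"rx":0,"ry":0,"rz":0},{"grip":0,"x":-25,"y":-20,"z":0,"rx":0,"ry":0,"rz":0},{"grip":0,"x":-25,"y":-20,"z":0,"rx":0,"ry":0,"rz":0},{"grip":0,"x":-25,"y":-20,"z":0,"rx":0,"ry":0,"rz":0},{"grip":0,"x":-15,"y":-15,"z":0,"rx":0,"ry":0,"rz":0},{"grip":0,"x":0,"y":0,"z":0,"rx":0,"ry":0,"rz":0}]'; python3 - <<'E'
from h import *
rel(.46,0)
c=snap('scene','17');t=snap('top','17')
o=[(circ(.6028,.162,.108,.098),(0,255,0)),(rect(.5742,-.1405,.098,.0035,.168,.168),(0,255,0)),(rect(.449,.409,.078,np.radians(5.45),.246,.116),(0,255,0))]
cropc(c,180,180,310,140,2,'x',[],50,140)
cropc(c,175,185,200,120,4,'s17a',[],50,140);cropc(c,300,185,200,120,4,'s17b',[],50,140);
cropc(t,150,185,200,155,4,'t17a',o,50,140);cropc(t,340,170,200,150,4,'t17b',o,50,140)
E
```

```text
time: 32.02
eef_pos: [0.603, 0.1622, 0.3929]
tcp_rot: [0.706, 0.708, 0.0, 0.0]
contact_force: [1.1, -0.0, 0.4]
opening: 1.0
time: 32.68
eef_pos: [0.4688, -0.0001, 0.3968]
tcp_rot: [0.707, 0.707, -0.0, 0.001]
contact_force: [0.3, 0.2, -0.7]
opening: 0.998
t 32.68 pos [ 4.688e-01 -1.000e-04  3.968e-01] yaw 90.02 zaxis [ 0.    -0.001 -1.   ] F [ 0.3  0.2 -0.7] T [-0.04 -0.03 -0.03] open 0.998 shift mm [ 0.1 -8.8 -0. ]
```

View pics/s17a.png

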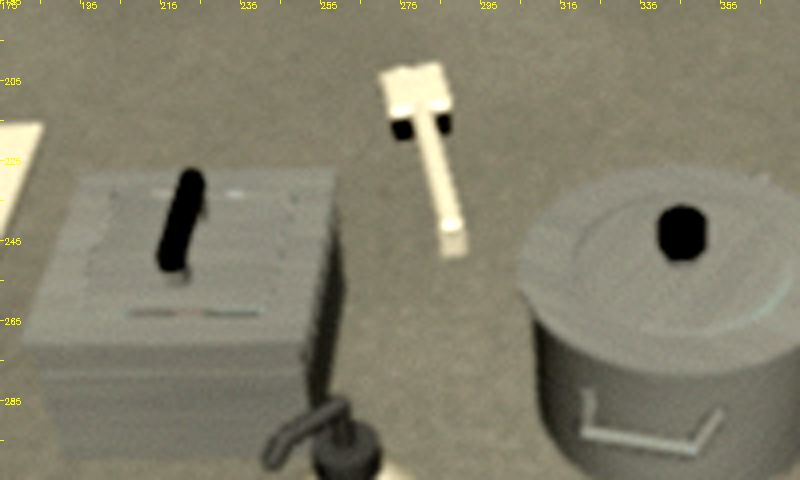

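View pics/s17b.png

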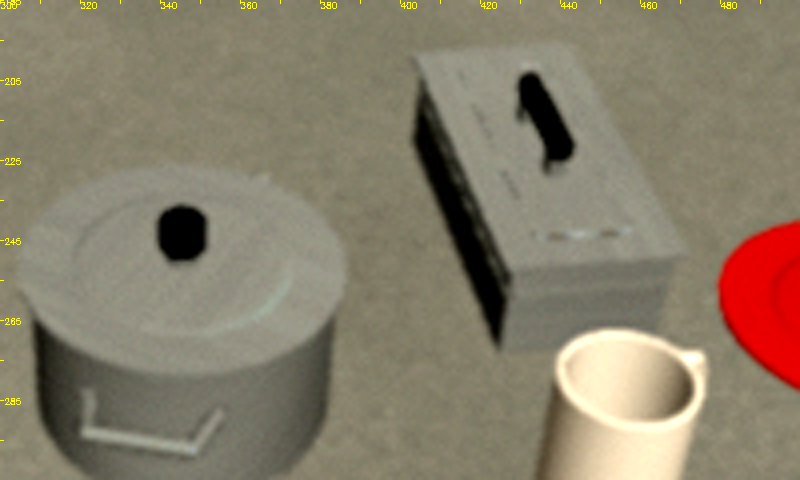

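View pics/t17a.png

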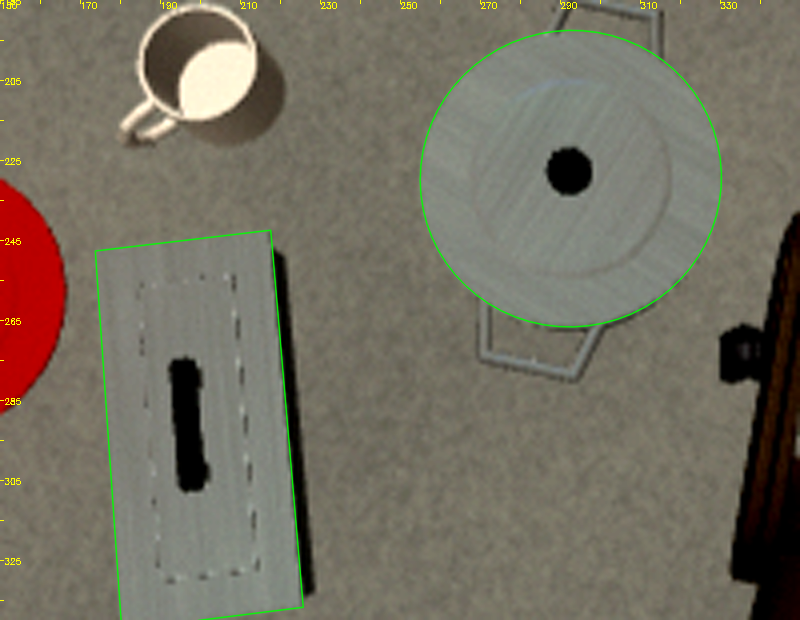

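View pics/t17b.png

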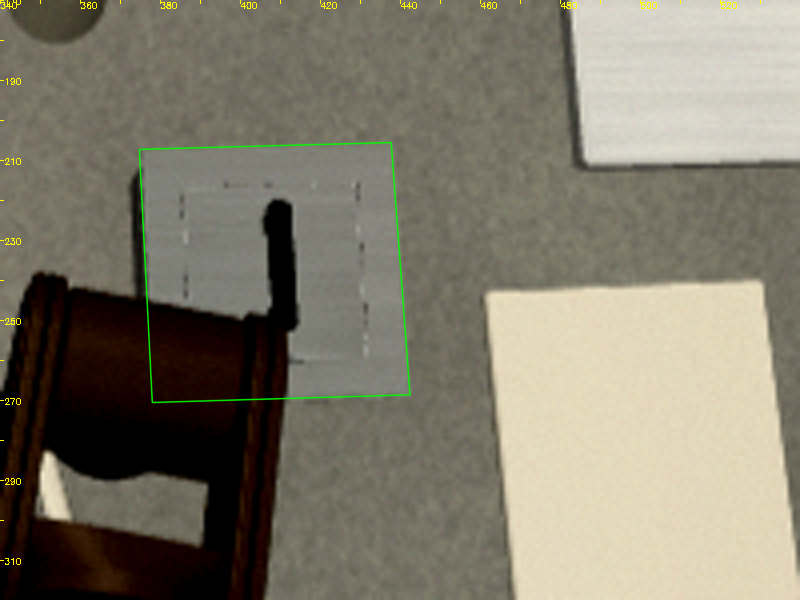

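The final views show all three lids sitting flat, with their outlines on the expected seated poses. The round knob is at about (292, 228) px in the top view, the long lid's bar at (197, 291) and the square lid's bar at (410, 236). The board is empty, and the mug and brush look the same as at the start. I'll compare pixels for the things that were to be left alone, then hand in.

```bash
python3 - <<'E'
from h import *
a=load('scene','0');b=load('scene','17');ta=load('top','0');tb=load('top','17')
for n,A,B,(x0,y0,x1,y1) in (("soap",a,b,(240,285,286,358)),("brush",a,b,(268,198,294,250)),("mug",a,b,(433,265,478,320)),("red",a,b,(480,240,560,288)),("soap top",ta,tb,(342,130,375,175)),("mug top",ta,tb,(178,184,218,222)),("board",a,b,(90,215,186,276))):
    d=cv2.absdiff(A["frame"][y0:y1,x0:x1],B["frame"][y0:y1,x0:x1]).max(2);print(n,d.mean().round(2),d.max())
from plant import sign_off
s=get_state();print(s["time"],s["dq"].round(3),s["contact_force"].round(1))
print(sign_off())
E
```

```text
soap 1.7 5
brush 1.72 5
mug 1.76 4
red 2.72 12
soap top 4.31 8
mug top 4.9 9
board 1.88 30
32.7833 [ 0.026  0.026 -0.023  0.001 -0.005  0.001] [-0.2 -0.7  1.5]
the job is handed in; nothing more can be done
None
```

All three lids are on their own vessels, and I handed the job in at 32.8 s of the 128 s allowed. `sign_off` gives no verdict, so success rests on the checks below.

**Order:** I parked the round lid on the white board. Then I moved the long lid to the long pan, the square lid to the square pan, and the round lid from the board to the round pot. I lowered each lid in small steps until the force reading showed contact, then released it. The most upward force I read at set-down was about 4 N.

**Seating:** each lid stopped at the predicted seated height to within 1 mm. In the final pictures the lids lie flat. Their outlines match the expected seated poses in the top view; the arm hid part of the square lid there, but the scene view shows it lying flat.

**Left alone:** the soap, brush, mug and red look-alike match the first pictures apart from image noise and a slight brightness change in the top view. The board is empty and nothing fell.

**Loose ends:** my first circle fit for the pot was about 3 mm off in x, and I corrected it against both cameras before placing the lid. The two cameras agreed to about 2–3 mm, which the 6 mm play covers. The arm was still settling very slightly at hand-in (about 0.03 rad/s), open and clear of everything.

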